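# Hang the green chopping board on its slanted drying peg

### The arm

A 7-joint arm with a two-finger parallel gripper is mounted at the origin on the work surface. World frame = base frame: x ahead of the robot, y to its left, z up, the work surface at z = 0. Lengths are in m, angles in rad, forces in N, time in s.
With the tool pointing down it reaches from about 0.425 to 0.875 m from the base axis. Payload 4.7 kg.
Tool frame: the origin (TCP) lies midway between the tips of the shut fingers; the grasp point (between the pads) lies 19 mm behind it; x points along the fingers, y is the direction in which the jaws open and shut, and the axes are right-handed (so a half turn about x gives the same grasp; the last joint's range is limited). The gripper opens to 87 mm and grips with 3 to 60 N. Pads are 19 mm wide; open, the fingers measure 117 mm over their backs; the gripper's body (75 mm by 190 mm) begins 51 mm behind the grasp point.
Start: joints at [-1.16, 0.321, -0.07, 1.45, 0.023, 1.371, -0.057], TCP at [0.251, 0.6, 0.223] pointing down, gripper open.
Joint ranges: [-2.86, 2.86], [-0.3, 2.09], [-1.38, 1.24], [0.06, 2.45], [-1.56, 4.7], [0.09, 2.05], [-2.69, 2.69]. Speed limits (rad/s): [2.57, 2.57, 3.14, 3.14, 3.14, 3.14, 3.14].

### API

Orientations are given as a rotation vector (axis times angle).
In Python, from bench import ctrl gives the robot as it stands. The module is installed in compiled form; this text tells all that it offers.
- The arm moves only by the shell command python3 -m jog 'ROWS' [FORCE]. ROWS is JSON, a list of rows, each an object with "rot": the turn, a rotation vector about the tool's x, y, z in units of 5 degrees (1.0 is 5 degrees), a list of three; "travel": the shift along the tool's x, y, z in units of 0.3 m (1.0 is 0.3 m), a list of three; "jaw": the closure, from -1 (fully open) to 1 (shut), so that 0 is half open. In form: [{"rot": [ax, ay, az], "travel": [tx, ty, tz], "jaw": jaw}, ...]. A call has 1 to 8 rows; each row shifts and turns the commanded pose from where the row before left it, along the tool's axes as they then stand; what a row does not reach is not made up. A row lasts 1/10 s, in which the tool goes at most 50 mm and 8.59 degrees, less where a joint would pass 70% of its speed; a pose out of reach is approached as far as the arm can. A call with a number of a shift or a turn outside -1 to 1 is refused whole. A call with a gripper value outside its range is refused whole. The fingers move at their own pace and stop on an object; FORCE is the grip in N (left out, the last holds). Time passes only in rows, so rows that do not move let the fingers close. It gives the time, the measured TCP pose, the force and the opening at its end, in the units of the state.
- ctrl.get_state(): the state, without advancing time (a new reading comes with each control period).
- ctrl.get_image(name): name is "side" or "top"; returns the picture (480x640x3 uint8, red, green, blue); there is no depth.
- ctrl.camera_model(name): a dict with "mtx" (3x3 intrinsics, pixels), "k1" (the pictures are not rectified: a ray, as slopes to the right and down, at radius r is drawn at 1 + k1 r^2 times it, then the intrinsics apply), "extrinsics" (4x4, takes a point from world to camera coordinates). Camera axes: x right, y up, looking along -z (the intrinsics and any distortion apply to the point x, -y, -z); pixel columns grow to the right and rows downward; lengths in m; the calibration is good to about 2 mm. A picture is of the moment at which its call begins. camera_model takes no time and is no camera call.
- ctrl.close_job(): hands the job in, once; it reports no verdict.
The state is a dict: "time": time; "joint_positions": joint angles; "qd": joint speeds; "joint_torque": joint torques, N m; "position": TCP position; "tool_rot": TCP orientation; "ft_force": force on the tool from outside, world axes, zero at the start; "torque": the same for the moment, N m; "grip_width": opening from 0.0 (shut) to 1.0 (fully open).
Only numpy, scipy, OpenCV 4.12 (cv2) and the standard library are available. Lean on these libraries where they do the work, as an engineer would, in place of code of your own. Each camera call takes 0.05 s, during which the arm holds its last target.

### The job

The green chopping board has drained: take it out of the draining rack and hang it, by the hole in its handle, on the slanted peg with the green sleeve. Thread it on along the peg, gently and without forcing, until you feel it stop against the sleeve, and only then let go, so that it is left hanging still. Leave the wet red and yellow boards standing in the drainer and do not disturb anything else on the counter.

Things in the scene. Friction and masses are not known exactly. Their poses are not given: they have to be found in the camera images.
- green_board_hole (a point): Centre of the green board's hang hole. Axes: x across the board's width, y through its thickness, z towards its handle end. The round hole, 16 mm across, runs along y through the handle tab: 22 mm below the tab's top edge, 40 mm above the tab's foot, in mid-width. Fingers closed along x on the tab's two side edges at this height leave the hole free
- green_board_center (a point): Centre of the green chopping board (loose stiff plastic, 0.19 to 0.30 kg): 88.5 mm above its lower edge, 66.5 mm below the hole; axes as at the hole. 18 mm thick all over; body 100 mm wide, 115 mm high; above its middle a handle tab 40 mm wide, 62 mm high. Starts standing on its lower edge, tab up, in one of the drainer's three slots; which one varies
- green_peg: Fixed steel peg, 9 mm in diameter, that carries the green sleeve. Origin on its axis, 25 mm out from the rail. z: outward along the peg, 40 degrees above level; x: level, along the rail; y: square to both, up and leaning over the rail. The sleeve is 22 mm in diameter, a tight push fit; its outer end, the stop for the board, sits 0 to 14 mm out from the origin, differently each time: feel for it
- green_peg_tip (a point): Round tip of the green peg, 70.5 mm out from the peg's origin; axes as the peg. The board goes on only with its thickness axis within about 20 degrees of the peg's axis, either face first; flat against the sleeve its hole centre is 9 mm out from the sleeve's end. Let go, it hangs from the shaft and its lower end may swing in a little
- red_peg: The same kind of peg with a red sleeve, same axes and sizes; stays empty. The three pegs are 105 mm apart along the rail; which colour is where varies
- yellow_peg: The same kind of peg with a yellow sleeve, same axes; stays empty
- drainer: Draining rack (fixed): grey tray 200 x 210 mm, floor 12 mm above the table, origin under its centre. Three slots along its x, 62 mm apart in its y, each between two steel wire hoops 24 mm apart (clear) that reach 84.5 mm above the table and 62 mm either side in x. Boards stand on the tray floor, so their holes are 167 mm above the table at the start
- board_rack: Peg stand (fixed): steel base plate 370 x 150 mm, two uprights, and a wooden rail along its x, 350 mm long, 30 mm high, centred 200 mm above the table, level with the uprights' tops. Origin on the table below the middle of the rail's front face. Pegs are rooted in that face, 200 mm above the table, and point to its -y and up; nothing is above the rail
- red_board_center (a point): Red plastic chopping board, same shape and size as the green one, still wet and standing in another slot of the drainer: leave it alone. This point is half-way up it (88.5 mm above its lower edge)
- yellow_board_center (a point): Yellow plastic chopping board, same shape and size as the green one, still wet and standing in another slot of the drainer: leave it alone. This point is half-way up it (88.5 mm above its lower edge)
- red_bowl: Bystander: dark red lacquer bowl, 120 mm across, 65 high; leave it alone. Origin at the middle of its underside
- tea_mug: Bystander: white tea mug, 76 mm across, 85 high, handle at its +y; leave it alone. Origin at the middle of its underside
- oil_bottle: Bystander: amber bottle, 60 mm across, 190 high; leave it alone. Origin at the middle of its underside
- salt_jar: Bystander: clear jar with white cap, 68 mm across, 90 high; leave it alone. Origin at the middle of its underside
- prep_bowl: Bystander: steel bowl, 100 mm across, 45 high; leave it alone. Origin at the middle of its underside
Not all that is in view belongs to the job. What is shaped like the part that bears green_board_hole but blue is not meant.

How it is judged:
On the way, in this order (a step that is already met when the one before it is completed fails the run):
1. the green board is lifted out of the drainer in the fingers (height (world z) of green_board_hole above 0.26 m and contact force between the fingers and green_board above 1 N), for 0.1 s.
2. the green board, still held, is threaded on the green peg and rests against the sleeve (z of green_board_hole in the frame of green_peg between 0.004 and 0.028 m and x of green_board_hole in the frame of green_peg between -0.006 and 0.006 m and y of green_board_hole in the frame of green_peg between -0.006 and 0.006 m and contact force between green_board and green_sleeve above 1 N and contact force between the fingers and green_board above 1 N), for 0.05 s.
At the end, for the whole second after the job is handed in: The green board hangs at rest, released, on the green peg: hole centre within 8 mm of the peg's axis either way and 2 to 36 mm out from the peg's origin, handle upward (within 45 degrees of upright) (z of green_board_hole in the frame of green_peg between 0.002 and 0.036 m and x of green_board_hole in the frame of green_peg between -0.008 and 0.008 m and y of green_board_hole in the frame of green_peg between -0.008 and 0.008 m and angle between green_board_hole's own z axis and vertical below 0.8 rad and linear speed of green_board below 0.03 m/s and angular speed of green_board below 0.3 rad/s and contact force between the fingers and green_board below 0.05 N); the robot touches nothing.
It fails at once if the green board is forced against the peg or its sleeve with more than 30 N (contact force between green_board and green_peg above 30 N).
It fails at once if the red or the yellow board is moved by more than 25 mm (distance of any of red_board_center, yellow_board_center from where it was at the start of the episode above 0.025 m).
It fails at once if a bystander on the counter is moved by more than 30 mm (distance of any of red_bowl, tea_mug, oil_bottle, salt_jar, prep_bowl from where it was at the start of the episode above 0.03 m).
It also fails if it takes over 51 s, if anything falls off the work surface, if the arm or the gripper's body presses on something with over 40 N, if the wrist force passes 120 N, or if a joint passes its speed limit or range.

## Working session

There is one attempt and no reset: what is moved stays moved. The work goes in short steps, Python scripts to look and compute and a shell command to move; the robot and the scene stay as the last step left them, time stands still between calls to the robot, and variables do not carry over. Pictures are saved under pics/ and viewed, and the job is handed in when it is done.

```bash
ls; mkdir -p pics
python3 - <<'E'
from bench import ctrl
import cv2
print(ctrl.get_state())
for n in("side","top"):
    im=ctrl.get_image(n); cv2.imwrite(f"pics/{n}0.png",im[:,:,::-1]); print(n,ctrl.camera_model(n))
E
```

```text
pics
{'time': 0.0, 'joint_positions': array([-1.15991635,  0.32184661, -0.07008406,  1.45168072,  0.02258563,
        1.37079454, -0.05688817]), 'qd': array([-0.0010648 , -0.0014099 ,  0.00154246,  0.00051699,  0.00142333,
       -0.00019227,  0.00250543]), 'joint_torque': array([-2.05126685e-05, -4.91289961e+01, -4.03777175e-01, -3.12537432e+01,
       -6.38970709e-02,  4.34494636e-02,  1.78511141e-04]), 'position': array([0.25101921, 0.59896977, 0.2214433 ]), 'tool_rot': array([ 0.3097269 ,  1.54859718, -0.31275776]), 'ft_force': array([ 0.41816084,  0.0649233 , -0.31210928]), 'torque': array([0.00361875, 0.02238422, 0.02385874]), 'grip_width': 0.9993094958885474}
side {'mtx': array([[481.88574002,   0.        , 320.92091072],
       [  0.        , 481.88574002, 242.17383172],
       [  0.        ,   0.        ,   1.        ]]), 'k1': -0.02983259627599031, 'extrinsics': array([[ 0.97982124, -0.1990605 ,  0.01803504, -0.50694637],
       [ 0.12387334,  0.67558189,  0.72680431, -0.18923626],
       [-0.15686217, -0.70990424,  0.68660777, -1.3794114 ],
       [ 0.        ,  0.        ,  0.        ,  1.        ]])}
top {'mtx': array([[458.14758262,   0.        , 312.02173446],
       [  0.        , 458.14758262, 238.07799956],
       [  0.        ,   0.        ,   1.        ]]), 'k1': -0.11082886664920406, 'extrinsics': array([[-2.09185535e-02, -9.99780731e-01, -9.51274247e-04,
        -3.19892113e-02],
       [ 9.89627453e-01, -2.08413566e-02,  1.42137761e-01,
        -5.37790692e-01],
       [-1.42126420e-01,  2.03190924e-03,  9.89846429e-01,
        -1.18871435e+00],
       [ 0.00000000e+00,  0.00000000e+00,  0.00000000e+00,
         1.00000000e+00]])}
```

View pics/side0.png

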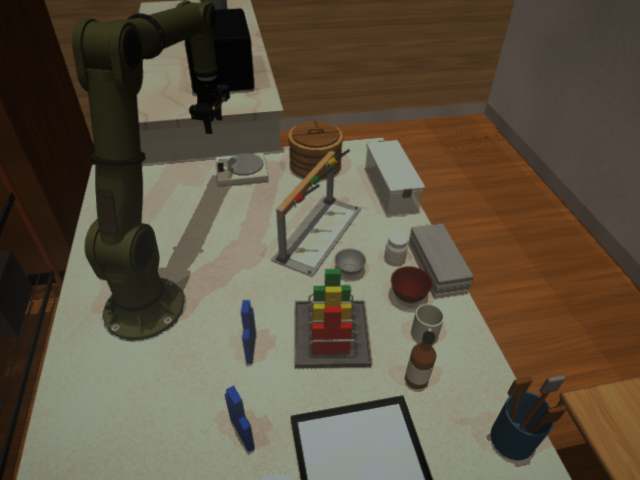

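View pics/top0.png

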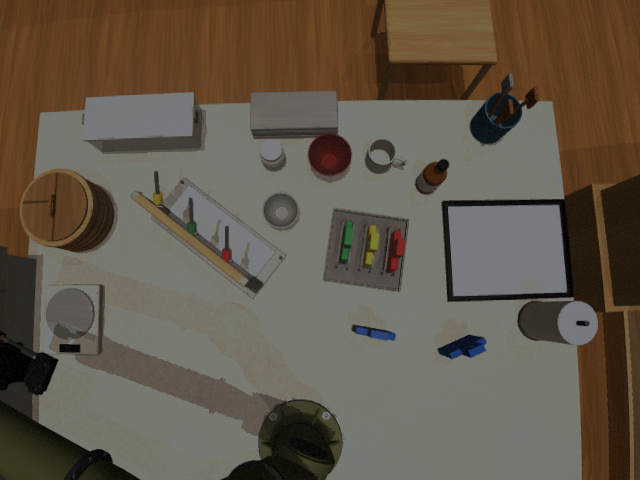

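The side view shows the drainer at about (332,330), with green at the back slot, yellow in the middle and red in front. In the top view, the green board is at about (347,242) and the green-sleeve peg at about (191,222), in the middle of the rail. The blue boards at (373,332) and (463,346) are decoys. Next I'll zoom in.

```bash
cat > h.py <<'E'
import numpy as np, cv2
from bench import ctrl
from scipy.spatial.transform import Rotation as R
def cam(n):
    c=ctrl.camera_model(n); return c['mtx'],c['k1'],c['extrinsics']
def proj(n,p):
    K,k,E=cam(n); p=np.atleast_2d(p); q=p@E[:3,:3].T+E[:3,3]
    s=np.c_[q[:,0],-q[:,1]]/(-q[:,2:]); s=s*(1+k*(s**2).sum(1,keepdims=True))
    return s*[K[0,0],K[1,1]]+[K[0,2],K[1,2]]
def ray(n,uv):
    K,k,E=cam(n); d=(np.array(uv,float)-[K[0,2],K[1,2]])/[K[0,0],K[1,1]]
    s=d.copy()
    for _ in range(20): s=d/(1+k*(s@s))
    v=E[:3,:3].T@np.array([s[0],-s[1],-1]); o=-E[:3,:3].T@E[:3,3]
    return o,v/np.linalg.norm(v)
def onz(n,uv,z):
    o,v=ray(n,uv); return o+v*(z-o[2])/v[2]
def tri(a,b):
    (o1,v1),(o2,v2)=ray("side",a),ray("top",b)
    t=np.linalg.lstsq(np.c_[v1,-v2],o2-o1,rcond=None)[0]
    p,q=o1+t[0]*v1,o2+t[1]*v2
    return (p+q)/2,np.linalg.norm(p-q)
E
python3 - <<'E'
import cv2
a=cv2.imread('pics/side0.png');b=cv2.imread('pics/top0.png')
def crop(im,x,y,w,h,s,n): cv2.imwrite(n,cv2.resize(im[y:y+h,x:x+w],None,fx=s,fy=s,interpolation=cv2.INTER_CUBIC))
crop(a,285,260,100,110,5,'pics/s_b.png');crop(b,315,200,110,100,6,'pics/t_b.png')
crop(a,265,140,110,140,4,'pics/s_r.png');crop(b,120,160,175,145,4,'pics/t_r.png')
E
```

```text
(no output)
```

View pics/s_b.png

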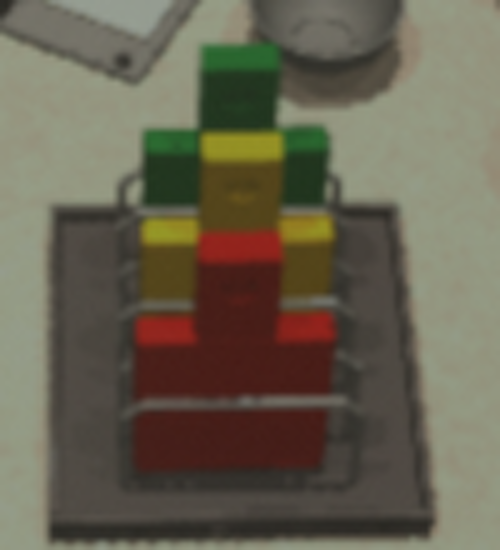

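View pics/t_b.png

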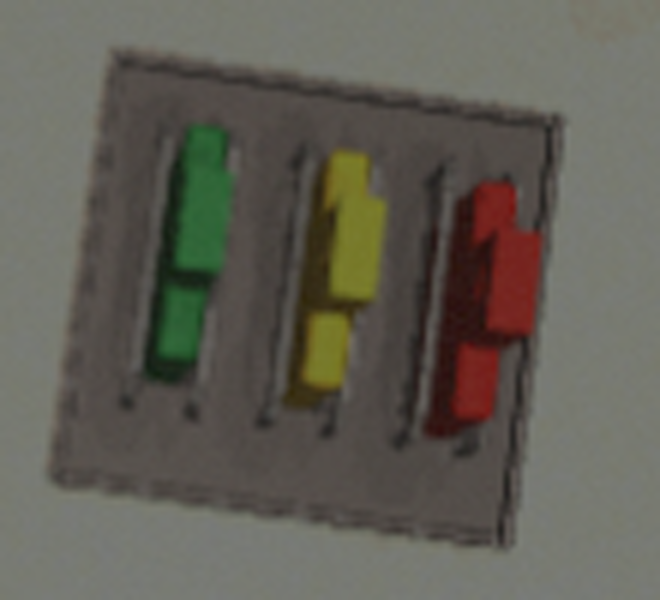

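View pics/s_r.png

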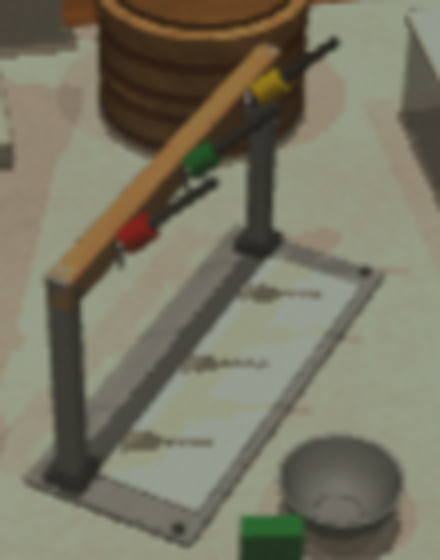

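View pics/t_r.png

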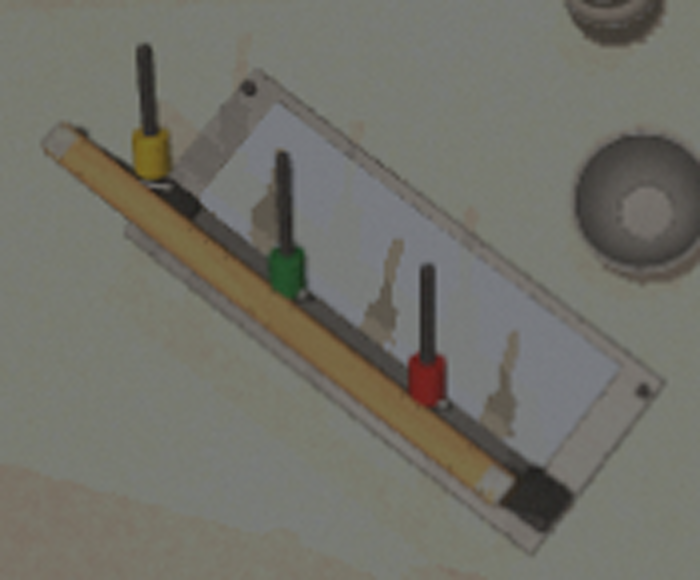

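Run:
```python
from h import *
S=np.array([265,140]);T=np.array([120,160])
pk={'red':((214,183),(428,266)),'green':((275,112),(283,153)),'yellow':((335,43),(144,46))}
a=cv2.imread('pics/side0.png');b=cv2.imread('pics/top0.png')
for c,(s,t) in pk.items():
    print(c,'tip',tri(np.array(s)/4+S,np.array(t)/4+T))
# sleeves by colour
def mask(im,c):
    h=cv2.cvtColor(im,cv2.COLOR_BGR2HSV)
    lo,hi={'green':((45,120,30),(75,255,255)),'yellow':((22,130,60),(34,255,255)),'red':((170,120,40),(180,255,255))}[c]
    m=cv2.inRange(h,lo,hi)
    if c=='red': m|=cv2.inRange(h,(0,150,40),(6,255,255))
    return m
for n,im in(('side',a),('top',b)):
  for c in pk:
    k,l,st,ce=cv2.connectedComponentsWithStats(mask(im,c))
    print(n,c,[(st[i].tolist(),ce[i].round(1).tolist()) for i in range(1,k) if st[i,4]>15])
# rail
h=cv2.cvtColor(b,cv2.COLOR_BGR2HSV)
print('top rail hsv',h[160+310//1*0+ (350//4), 120+330//4], h[160+70,120+75])
# rail top ends, top view centres
e1=onz('top',np.array((60,140))/4+T,.215);e2=onz('top',np.array((495,485))/4+T,.215)
print('rail',e1,e2,np.linalg.norm(e1-e2))
# side near end top corner centre / far
for nm,s,t in(('near',(65,276),(497,484)),('far',(270,49),(62,138))):
    print(nm,tri(np.array(s)/4+S,np.array(t)/4+T))
# green board top: tab corners
Sb=np.array([285,260]);Tb=np.array([315,200])
print('tabtop centre',tri(np.array((240,57))/5+Sb,np.array((203,222))/6+Tb))
for p in((192,165),(233,172),(220,277),(176,268)): print(onz('top',np.array(p)/6+Tb,.189))
```

```text
red tip (array([0.53501542, 0.14449185, 0.2586621 ]), np.float64(0.0003106473423204561))
green tip (array([0.60021211, 0.22773349, 0.25615132]), np.float64(0.0031914330755779853))
yellow tip (array([0.66576578, 0.30922458, 0.25835942]), np.float64(0.000536246486184467))
side red [([294, 193, 10, 9, 51], [298.5, 197.4]), ([424, 272, 8, 18, 21], [429.0, 280.4]), ([393, 274, 35, 23, 467], [410.4, 286.7]), ([312, 306, 40, 33, 859], [331.7, 325.5]), ([313, 342, 37, 12, 377], [331.0, 347.3])]
side green [([311, 175, 8, 7, 32], [314.7, 178.6]), ([326, 269, 15, 5, 63], [333.1, 271.3]), ([314, 286, 11, 7, 47], [319.4, 288.5]), ([341, 286, 9, 7, 42], [345.1, 288.1])]
side yellow [([328, 157, 9, 9, 49], [332.0, 161.0]), ([313, 286, 39, 34, 612], [331.6, 302.8])]
top red [([309, 134, 42, 41, 1117], [329.5, 154.4]), ([386, 230, 19, 42, 413], [395.6, 250.2]), ([222, 249, 9, 13, 89], [226.0, 254.9])]
top green [([343, 221, 10, 25, 165], [348.1, 233.1]), ([188, 222, 8, 12, 57], [190.9, 227.6]), ([341, 248, 8, 12, 80], [344.6, 253.5])]
top yellow [([153, 193, 9, 12, 95], [157.3, 198.3]), ([368, 225, 11, 26, 204], [373.0, 237.7]), ([365, 251, 9, 14, 99], [368.8, 257.5])]
top rail hsv [ 20 113 120] [ 57 100  51]
rail [0.62335166 0.37347097 0.215     ] [0.41606951 0.11386725 0.215     ] 0.3322047364546062
near (array([0.41856327, 0.11265189, 0.21459787]), np.float64(0.0038603814247836804))
far (array([0.6259925 , 0.37141911, 0.21710435]), np.float64(0.003888843433649246))
tabtop centre (array([ 0.5177032 , -0.1296266 ,  0.18886757]), np.float64(0.0031217257939680286))
[ 0.53881026 -0.1258639   0.189     ]
[ 0.53569318 -0.14188777  0.189     ]
[ 0.49428627 -0.13539615  0.189     ]
[ 0.4981932  -0.11831244  0.189     ]
```

```bash
cat >> h.py <<'E'
def pose():
    s=ctrl.get_state(); return s['position'],R.from_rotvec(s['tool_rot'])
def plan(p1,R1,N,p0=None,R0=None):
    if p0 is None: p0,R0=pose()
    w=(R0.inv()*R1).as_rotvec()
    Rs=[R0*R.from_rotvec(w*i/N) for i in range(N+1)]
    for i in range(N):
        t=Rs[i].inv().apply((p1-p0)/N)/.3; r=(Rs[i].inv()*Rs[i+1]).as_rotvec()/np.radians(5)
        print(i,'rot',r.round(2).tolist(),'travel',t.round(3).tolist(),'mm',round(np.linalg.norm(p1-p0)/N*1e3,1))
def mkR(x,y):
    x=np.array(x,float);x/=np.linalg.norm(x);y=np.array(y,float);y-=x*(x@y);y/=np.linalg.norm(y)
    return R.from_matrix(np.c_[x,y,np.cross(x,y)])
def yaw(a): a=np.radians(a); return [np.cos(a),np.sin(a),0]
E
python3 - <<'E'
from h import *
p,r=pose();print(p,r.as_matrix().round(3))
# drainer angle from the three boards (top of tab, body bits), line through corresponding tab points at z=.189
Tb=np.array([315,200])
c=[onz('top',np.array(q)/6+Tb,.189) for q in((203,222),(358,250),(515,285))]
print(c, [np.degrees(np.arctan2(*(c[j]-c[i])[[1,0]]))for i,j in((0,1),(1,2),(0,2))])
# tray corners z~.012-0.02
k=[onz('top',np.array(q)/6+Tb,.015) for q in((112,55),(562,120),(508,545),(52,480))]
for i in range(4):
    d=k[(i+1)%4]-k[i]; print(k[i].round(4),np.linalg.norm(d).round(4),np.degrees(np.arctan2(d[1],d[0])).round(1))
print('drainer centre',np.mean(k,0))
# green shoulders at z=.127
for q in((207,128),(180,362)): print(onz('top',np.array(q)/6+Tb,.127))
m=R.from_rotvec
for s in(1,-1):
    print('target R', s); plan(np.array([.517,-.130,.36]),mkR([0,0,-1],np.array(yaw(-9.8))*s),1)
E
```

```text
[0.25110913 0.59901966 0.22158292] [[-0.001  0.387  0.922]
 [-0.002  0.922 -0.387]
 [-1.    -0.002  0.   ]]
[array([ 0.51611397, -0.12945076,  0.189     ]), array([ 0.50376789, -0.18985726,  0.189     ]), array([ 0.48863087, -0.25105876,  0.189     ])] [np.float64(-101.55120891436093), np.float64(-103.89222408034978), np.float64(-102.734769165866)]
[ 0.6196 -0.1047  0.015 ] 0.2092 -99.5
[ 0.5851 -0.311   0.015 ] 0.1966 170.0
[ 0.3915 -0.2769  0.015 ] 0.2074 80.6
[ 0.4255 -0.0723  0.015 ] 0.1968 -9.5
drainer centre [ 0.50543472 -0.19121673  0.015     ]
[ 0.56455925 -0.13757799  0.127     ]
[ 0.46709434 -0.12328965  0.127     ]
target R 1
0 rot [15.41, 0.01, 0.02] travel [-0.458, -1.899, 1.757] mm 788.2
target R -1
0 rot [-20.59, -0.02, 0.02] travel [-0.458, -1.899, 1.757] mm 788.2
```

```bash
python3 -m jog '[{"rot":[0,0,0],"travel":[-0.12,0,0],"jaw":-1},{"rot":[0,0,0],"travel":[-0.15,0,0],"jaw":-1},{"rot":[0,0,0],"travel":[-0.15,0,0],"jaw":-1},{"rot":[0,0,0],"travel":[-0.05,0,0],"jaw":-1}]'
python3 - <<'E'
from h import *
p,r=pose();print(p)
plan(np.array([.516,-.130,.34]),mkR([0,0,-1],yaw(-9.7)),24)
E
```

```text
time: 0.5
position: [0.2516, 0.6006, 0.369]
tool_rot: [0.317, 1.547, -0.306]
ft_force: [-0.6, 0.4, 0.5]
grip_width: 0.999
[0.25162127 0.60062368 0.36904726]
0 rot [0.64, -0.0, -0.0] travel [0.003, -0.079, 0.073] mm 32.4
1 rot [0.64, -0.0, -0.0] travel [0.003, -0.075, 0.077] mm 32.4
2 rot [0.64, -0.0, -0.0] travel [0.004, -0.071, 0.082] mm 32.4
3 rot [0.64, -0.0, -0.0] travel [0.004, -0.066, 0.085] mm 32.4
4 rot [0.64, -0.0, -0.0] travel [0.004, -0.061, 0.089] mm 32.4
5 rot [0.64, -0.0, -0.0] travel [0.004, -0.056, 0.092] mm 32.4
6 rot [0.64, -0.0, -0.0] travel [0.004, -0.051, 0.095] mm 32.4
7 rot [0.64, -0.0, -0.0] travel [0.004, -0.045, 0.098] mm 32.4
8 rot [0.64, -0.0, -0.0] travel [0.004, -0.04, 0.1] mm 32.4
9 rot [0.64, -0.0, -0.0] travel [0.004, -0.034, 0.102] mm 32.4
10 rot [0.64, -0.0, -0.0] travel [0.004, -0.028, 0.104] mm 32.4
11 rot [0.64, -0.0, -0.0] travel [0.004, -0.023, 0.106] mm 32.4
12 rot [0.64, -0.0, -0.0] travel [0.004, -0.017, 0.107] mm 32.4
13 rot [0.64, -0.0, -0.0] travel [0.004, -0.011, 0.107] mm 32.4
14 rot [0.64, -0.0, -0.0] travel [0.004, -0.005, 0.108] mm 32.4
15 rot [0.64, -0.0, -0.0] travel [0.004, 0.001, 0.108] mm 32.4
16 rot [0.64, -0.0, -0.0] travel [0.004, 0.007, 0.108] mm 32.4
17 rot [0.64, -0.0, -0.0] travel [0.004, 0.013, 0.107] mm 32.4
18 rot [0.64, -0.0, -0.0] travel [0.004, 0.019, 0.106] mm 32.4
19 rot [0.64, -0.0, -0.0] travel [0.004, 0.025, 0.105] mm 32.4
20 rot [0.64, -0.0, -0.0] travel [0.004, 0.031, 0.103] mm 32.4
21 rot [0.64, -0.0, -0.0] travel [0.004, 0.037, 0.101] mm 32.4
22 rot [0.64, -0.0, -0.0] travel [0.004, 0.042, 0.099] mm 32.4
23 rot [0.64, -0.0, -0.0] travel [0.004, 0.048, 0.097] mm 32.4
```

```bash
python3 -m jog '[{"rot":[0.64,0,0],"travel":[0.003,-0.079,0.073],"jaw":-1},{"rot":[0.64,0,0],"travel":[0.003,-0.075,0.077],"jaw":-1},{"rot":[0.64,0,0],"travel":[0.004,-0.071,0.082],"jaw":-1},{"rot":[0.64,0,0],"travel":[0.004,-0.066,0.085],"jaw":-1},{"rot":[0.64,0,0],"travel":[0.004,-0.061,0.089],"jaw":-1},{"rot":[0.64,0,0],"travel":[0.004,-0.056,0.092],"jaw":-1},{"rot":[0.64,0,0],"travel":[0.004,-0.051,0.095],"jaw":-1},{"rot":[0.64,0,0],"travel":[0.004,-0.045,0.098],"jaw":-1}]'
python3 -m jog '[{"rot":[0.64,0,0],"travel":[0.004,-0.04,0.1],"jaw":-1},{"rot":[0.64,0,0],"travel":[0.004,-0.034,0.102],"jaw":-1},{"rot":[0.64,0,0],"travel":[0.004,-0.028,0.104],"jaw":-1},{"rot":[0.64,0,0],"travel":[0.004,-0.023,0.106],"jaw":-1},{"rot":[0.64,0,0],"travel":[0.004,-0.017,0.107],"jaw":-1},{"rot":[0.64,0,0],"travel":[0.004,-0.011,0.107],"jaw":-1},{"rot":[0.64,0,0],"travel":[0.004,-0.005,0.108],"jaw":-1},{"rot":[0.64,0,0],"travel":[0.004,0.001,0.108],"jaw":-1}]'
python3 -m jog '[{"rot":[0.64,0,0],"travel":[0.004,0.007,0.108],"jaw":-1},{"rot":[0.64,0,0],"travel":[0.004,0.013,0.107],"jaw":-1},{"rot":[0.64,0,0],"travel":[0.004,0.019,0.106],"jaw":-1},{"rot":[0.64,0,0],"travel":[0.004,0.025,0.105],"jaw":-1},{"rot":[0.64,0,0],"travel":[0.004,0.031,0.103],"jaw":-1},{"rot":[0.64,0,0],"travel":[0.004,0.037,0.101],"jaw":-1},{"rot":[0.64,0,0],"travel":[0.004,0.042,0.099],"jaw":-1},{"rot":[0.64,0,0],"travel":[0.004,0.048,0.097],"jaw":-1}]'
python3 -m jog '[{"rot":[0,0,0],"travel":[0,0,0],"jaw":-1}]'
python3 - <<'E'
from h import *
p,r=pose();print(p,r.as_matrix().round(3))
plan(np.array([.516,-.1295,.24]),mkR([0,0,-1],yaw(-9.7)),4)
E
```

```text
time: 1.3
position: [0.3397, 0.3548, 0.3541]
tool_rot: [0.66, 1.468, -0.661]
ft_force: [0.5, 0.2, 0.2]
grip_width: 1.001
time: 2.1
position: [0.428, 0.1104, 0.3448]
tool_rot: [1.003, 1.327, -1.003]
ft_force: [0.2, 0.5, 0.0]
grip_width: 0.997
time: 2.9
position: [0.5157, -0.1327, 0.3353]
tool_rot: [1.334, 1.124, -1.333]
ft_force: [0.0, -0.3, -0.7]
grip_width: 1.001
time: 3.0
position: [0.5153, -0.1368, 0.335]
tool_rot: [1.336, 1.118, -1.34]
ft_force: [-0.0, -0.6, -0.2]
grip_width: 1.004
[ 0.51526666 -0.13676468  0.33502139] [[-0.     0.984 -0.176]
 [-0.003 -0.176 -0.984]
 [-1.     0.     0.003]]
0 rot [-0.02, 0.01, -0.0] travel [0.079, -0.0, -0.006] mm 23.8
1 rot [-0.02, 0.01, -0.0] travel [0.079, -0.0, -0.006] mm 23.8
2 rot [-0.02, 0.01, -0.0] travel [0.079, -0.0, -0.006] mm 23.8
3 rot [-0.02, 0.01, -0.0] travel [0.079, -0.0, -0.006] mm 23.8
```

```bash
python3 -m jog '[{"rot":[0,0,0],"travel":[0,0,0],"jaw":-1}]'
python3 - <<'E'
from h import *
b=ctrl.get_image('top');a=ctrl.get_image('side');p,r=pose();print(p)
cv2.imwrite('pics/t1.png',cv2.resize(b[130:330,250:450,::-1],None,fx=3,fy=3,interpolation=cv2.INTER_CUBIC))
cv2.imwrite('pics/s1.png',cv2.resize(a[200:380,240:420,::-1],None,fx=3,fy=3,interpolation=cv2.INTER_CUBIC))
E
```

```text
time: 3.1
position: [0.5153, -0.1318, 0.335]
tool_rot: [1.332, 1.125, -1.333]
ft_force: [0.2, -0.4, 0.2]
grip_width: 1.0
[ 0.51557979 -0.1297804   0.33518713]
```

View pics/s1.png

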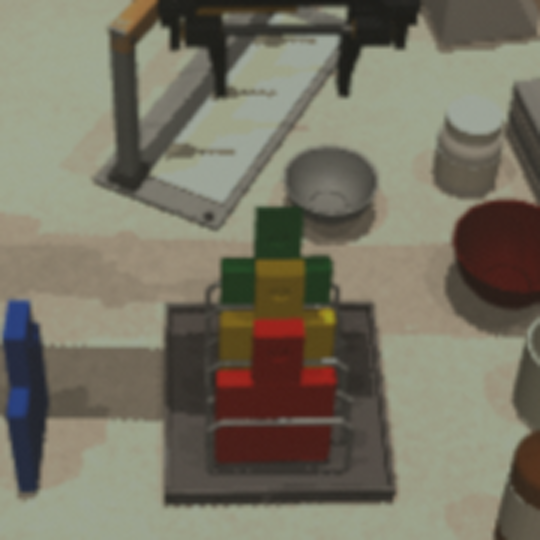

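View pics/t1.png

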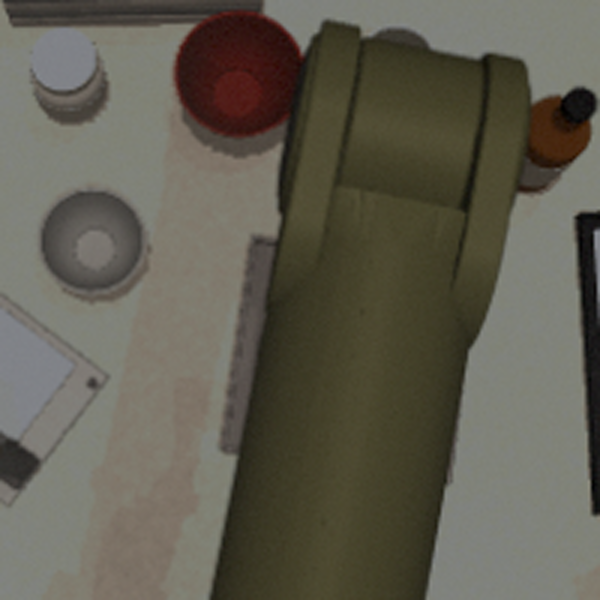

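The side view shows the open fingertips at crop pixels (220,95) and (345,95), straddling the line of the green tab below them. In the top view the arm hides the drainer. I'll compare the tips with the predicted projection.

Run:
```python
from h import *
p,r=pose();print(p)
y=r.apply([0,1,0])
print(proj('side',[p+y*.0435,p-y*.0435]), 'seen approx',[(240+347/3,200+95/3),(240+220/3,200+95/3)])
plan(np.array([.516,-.1298,.150]),mkR([0,0,-1],yaw(-9.7)),8)
```

```text
[ 0.51557979 -0.1297804   0.33518713]
[[352.02560177 229.05395452]
 [315.25693216 229.408325  ]] seen approx [(355.6666666666667, 231.66666666666666), (313.3333333333333, 231.66666666666666)]
0 rot [0.01, -0.0, 0.0] travel [0.077, 0.0, 0.0] mm 23.1
1 rot [0.01, -0.0, 0.0] travel [0.077, 0.0, 0.0] mm 23.1
2 rot [0.01, -0.0, 0.0] travel [0.077, 0.0, 0.0] mm 23.1
3 rot [0.01, -0.0, 0.0] travel [0.077, 0.0, 0.0] mm 23.1
4 rot [0.01, -0.0, 0.0] travel [0.077, 0.0, 0.0] mm 23.1
5 rot [0.01, -0.0, 0.0] travel [0.077, 0.0, -0.0] mm 23.1
6 rot [0.01, -0.0, 0.0] travel [0.077, 0.0, -0.0] mm 23.1
7 rot [0.01, -0.0, 0.0] travel [0.077, 0.0, -0.0] mm 23.1
```

```bash
python3 -m jog '[{"rot":[0,0,0],"travel":[0.08,0,0],"jaw":-1},{"rot":[0,0,0],"travel":[0.1,0,0],"jaw":-1},{"rot":[0,0,0],"travel":[0.1,0,0],"jaw":-1},{"rot":[0,0,0],"travel":[0.08,0,0],"jaw":-1},{"rot":[0,0,0],"travel":[0.06,0,0],"jaw":-1},{"rot":[0,0,0],"travel":[0.05,0,0],"jaw":-1},{"rot":[0,0,0],"travel":[0,0,0],"jaw":-1},{"rot":[0,0,0],"travel":[0,0,0],"jaw":-1}]'
python3 - <<'E'
from h import *
a=ctrl.get_image('side');print(pose()[0])
cv2.imwrite('pics/s2.png',cv2.resize(a[220:380,260:420,::-1],None,fx=4,fy=3.7,interpolation=cv2.INTER_CUBIC))
E
```

```text
time: 4.0
position: [0.5161, -0.1301, 0.1949]
tool_rot: [1.33, 1.126, -1.329]
ft_force: [-0.3, -0.3, 0.3]
grip_width: 1.001
[ 0.51647358 -0.13032545  0.19535379]
```

View pics/s2.png

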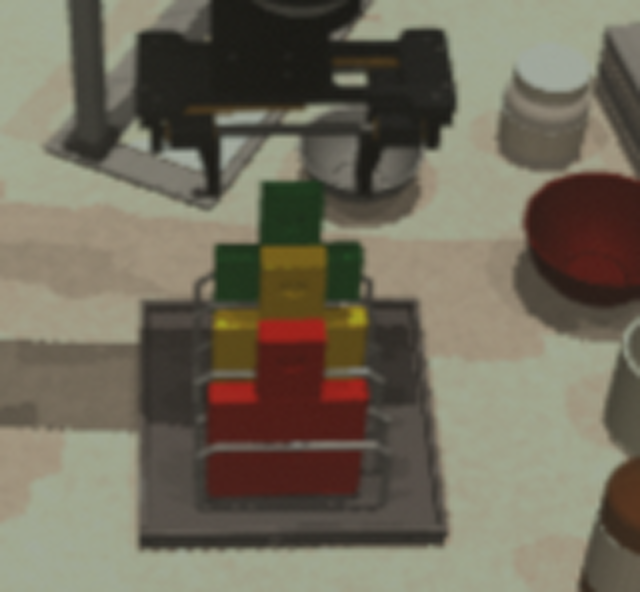

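```bash
python3 -m jog '[{"rot":[0,0,0],"travel":[0.05,0,0],"jaw":-1},{"rot":[0,0,0],"travel":[0.06,0,0],"jaw":-1},{"rot":[0,0,0],"travel":[0.045,0,0],"jaw":-1},{"rot":[0,0,0],"travel":[0,0,0],"jaw":-1},{"rot":[0,0,0],"travel":[0,0,0],"jaw":-1}]'
python3 -m jog '[{"rot":[0,0,0],"travel":[0,0,0],"jaw":0.3},{"rot":[0,0,0],"travel":[0,0,0],"jaw":1},{"rot":[0,0,0],"travel":[0,0,0],"jaw":1},{"rot":[0,0,0],"travel":[0,0,0],"jaw":1},{"rot":[0,0,0],"travel":[0,0,0],"jaw":1},{"rot":[0,0,0],"travel":[0,0,0],"jaw":1}]' 30
```

```text
time: 4.55
position: [0.5158, -0.1306, 0.1478]
tool_rot: [1.331, 1.126, -1.331]
ft_force: [0.4, -0.4, 0.7]
grip_width: 0.999
time: 5.15
position: [0.5158, -0.1305, 0.1479]
tool_rot: [1.331, 1.126, -1.331]
ft_force: [0.9, -0.6, 0.4]
grip_width: 0.539
```

```bash
python3 -m jog '[{"rot":[0,0,0],"travel":[0,0,0],"jaw":1},{"rot":[0,0,0],"travel":[0,0,0],"jaw":1},{"rot":[0,0,0],"travel":[0,0,0],"jaw":1}]'
python3 -m jog '[{"rot":[0,0,0],"travel":[0,0,0],"jaw":1},{"rot":[0,0,0],"travel":[0,0,0],"jaw":1},{"rot":[0,0,0],"travel":[0,0,0],"jaw":1}]'
```

```text
time: 5.45
position: [0.5157, -0.1305, 0.1477]
tool_rot: [1.331, 1.126, -1.331]
ft_force: [0.4, -0.3, -0.9]
grip_width: 0.461
time: 5.75
position: [0.5157, -0.1305, 0.1477]
tool_rot: [1.331, 1.126, -1.331]
ft_force: [0.5, -0.5, -2.0]
grip_width: 0.457
```

Gripped at 40 mm, so now I'll lift straight up. The board needs to clear the hoops, so 180 mm.

```bash
python3 -m jog '[{"rot":[0,0,0],"travel":[-0.04,0,0],"jaw":1},{"rot":[0,0,0],"travel":[-0.08,0,0],"jaw":1},{"rot":[0,0,0],"travel":[-0.1,0,0],"jaw":1},{"rot":[0,0,0],"travel":[-0.1,0,0],"jaw":1},{"rot":[0,0,0],"travel":[-0.1,0,0],"jaw":1},{"rot":[0,0,0],"travel":[-0.1,0,0],"jaw":1},{"rot":[0,0,0],"travel":[-0.08,0,0],"jaw":1},{"rot":[0,0,0],"travel":[-0.05,0,0],"jaw":1}]'
python3 -m jog '[{"rot":[0,0,0],"travel":[-0.05,0,0],"jaw":1},{"rot":[0,0,0],"travel":[-0.05,0,0],"jaw":1},{"rot":[0,0,0],"travel":[0,0,0],"jaw":1},{"rot":[0,0,0],"travel":[0,0,0],"jaw":1}]'
python3 - <<'E'
from h import *
a=ctrl.get_image('side');print(pose()[0])
cv2.imwrite('pics/s3.png',cv2.resize(a[150:350,240:440,::-1],None,fx=3,fy=3,interpolation=cv2.INTER_CUBIC))
# target plan
T=np.array([.600,.227,.2595]); xr=np.array([.622,.783,0]);xr/=np.linalg.norm(xr); oh=np.array([xr[1],-xr[0],0])
pz=oh*np.cos(np.radians(40))+np.array([0,0,np.sin(np.radians(40))]); py=np.cross(pz,xr)
print(xr,oh,py,pz)
Rt=mkR(-py,xr); hole=T+pz*.05
print('target TCP',hole-py*.019)
plan(hole-py*.019,Rt,20)
E
```

```text
time: 6.55
position: [0.5161, -0.1309, 0.3455]
tool_rot: [1.332, 1.124, -1.329]
ft_force: [-0.3, 0.2, -4.3]
grip_width: 0.459
time: 6.95
position: [0.5156, -0.1306, 0.3722]
tool_rot: [1.33, 1.126, -1.332]
ft_force: [0.3, -0.1, -3.0]
grip_width: 0.458
[ 0.5153563  -0.13042775  0.37178943]
[0.6220084  0.78301057 0.        ] [ 0.78301057 -0.6220084   0.        ] [-0.50330949  0.39981929  0.76604444] [ 0.5998209  -0.47648608  0.64278761]
target TCP [0.63955393 0.19557913 0.27708454]
0 rot [-0.58, -0.36, 0.21] travel [0.016, 0.011, -0.057] mm 18.1
1 rot [-0.58, -0.36, 0.21] travel [0.014, 0.014, -0.057] mm 18.1
2 rot [-0.58, -0.36, 0.21] travel [0.013, 0.017, -0.056] mm 18.1
3 rot [-0.58, -0.36, 0.21] travel [0.011, 0.019, -0.056] mm 18.1
4 rot [-0.58, -0.36, 0.21] travel [0.01, 0.022, -0.055] mm 18.1
5 rot [-0.58, -0.36, 0.21] travel [0.009, 0.025, -0.054] mm 18.1
6 rot [-0.58, -0.36, 0.21] travel [0.007, 0.027, -0.053] mm 18.1
7 rot [-0.58, -0.36, 0.21] travel [0.006, 0.03, -0.052] mm 18.1
8 rot [-0.58, -0.36, 0.21] travel [0.005, 0.032, -0.051] mm 18.1
9 rot [-0.58, -0.36, 0.21] travel [0.004, 0.035, -0.049] mm 18.1
10 rot [-0.58, -0.36, 0.21] travel [0.003, 0.037, -0.047] mm 18.1
11 rot [-0.58, -0.36, 0.21] travel [0.003, 0.039, -0.045] mm 18.1
12 rot [-0.58, -0.36, 0.21] travel [0.002, 0.042, -0.043] mm 18.1
13 rot [-0.58, -0.36, 0.21] travel [0.001, 0.044, -0.041] mm 18.1
14 rot [-0.58, -0.36, 0.21] travel [0.001, 0.046, -0.039] mm 18.1
15 rot [-0.58, -0.36, 0.21] travel [0.001, 0.048, -0.037] mm 18.1
16 rot [-0.58, -0.36, 0.21] travel [0.001, 0.05, -0.034] mm 18.1
17 rot [-0.58, -0.36, 0.21] travel [0.0, 0.051, -0.032] mm 18.1
18 rot [-0.58, -0.36, 0.21] travel [0.0, 0.053, -0.029] mm 18.1
19 rot [-0.58, -0.36, 0.21] travel [0.001, 0.054, -0.026] mm 18.1
```

View pics/s3.png

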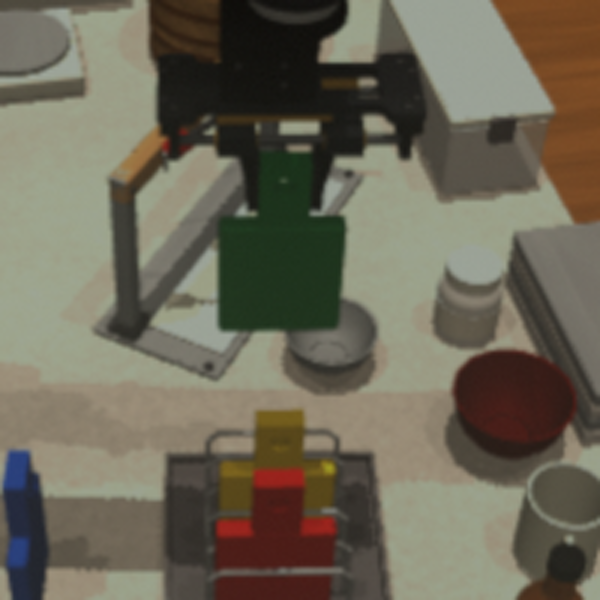

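```bash
cat >> h.py <<'E'
TIP=np.array([.600,.227,.2595]); xr=np.array([.622,.783,0]);xr/=np.linalg.norm(xr); oh=np.array([xr[1],-xr[0],0])
pz=oh*np.cos(np.radians(40))+np.array([0,0,np.sin(np.radians(40))]); py=np.cross(pz,xr)
Rt=mkR(-py,xr)
def tcp(d): return TIP+pz*d-py*.019
E
python3 -m jog '[{"rot":[0,0,0],"travel":[0,0,0],"jaw":1},{"rot":[0,0,0],"travel":[0,0,0],"jaw":1}]' 55
python3 - <<'E'
from h import *
print(tcp(.12)); plan(tcp(.12),Rt,24)
E
```

```text
time: 7.2
position: [0.5155, -0.1304, 0.372]
tool_rot: [1.33, 1.127, -1.332]
ft_force: [0.2, -0.6, -1.8]
grip_width: 0.459
[0.68154139 0.1622251  0.32207967]
0 rot [-0.49, -0.3, 0.18] travel [0.007, 0.016, -0.044] mm 14.2
1 rot [-0.49, -0.3, 0.18] travel [0.006, 0.018, -0.043] mm 14.2
2 rot [-0.49, -0.3, 0.18] travel [0.005, 0.02, -0.043] mm 14.2
3 rot [-0.49, -0.3, 0.18] travel [0.004, 0.021, -0.042] mm 14.2
4 rot [-0.49, -0.3, 0.18] travel [0.004, 0.023, -0.041] mm 14.2
5 rot [-0.49, -0.3, 0.18] travel [0.003, 0.025, -0.04] mm 14.2
6 rot [-0.49, -0.3, 0.18] travel [0.002, 0.026, -0.039] mm 14.2
7 rot [-0.49, -0.3, 0.18] travel [0.002, 0.028, -0.038] mm 14.2
8 rot [-0.49, -0.3, 0.18] travel [0.001, 0.029, -0.037] mm 14.2
9 rot [-0.49, -0.3, 0.18] travel [0.001, 0.031, -0.036] mm 14.2
10 rot [-0.49, -0.3, 0.18] travel [0.0, 0.032, -0.034] mm 14.2
11 rot [-0.49, -0.3, 0.18] travel [-0.0, 0.034, -0.033] mm 14.2
12 rot [-0.49, -0.3, 0.18] travel [-0.0, 0.035, -0.031] mm 14.2
13 rot [-0.49, -0.3, 0.18] travel [-0.001, 0.037, -0.03] mm 14.2
14 rot [-0.49, -0.3, 0.18] travel [-0.001, 0.038, -0.028] mm 14.2
15 rot [-0.49, -0.3, 0.18] travel [-0.001, 0.039, -0.027] mm 14.2
16 rot [-0.49, -0.3, 0.18] travel [-0.001, 0.04, -0.025] mm 14.2
17 rot [-0.49, -0.3, 0.18] travel [-0.001, 0.041, -0.023] mm 14.2
18 rot [-0.49, -0.3, 0.18] travel [-0.001, 0.042, -0.021] mm 14.2
19 rot [-0.49, -0.3, 0.18] travel [-0.001, 0.043, -0.02] mm 14.2
20 rot [-0.49, -0.3, 0.18] travel [-0.001, 0.044, -0.018] mm 14.2
21 rot [-0.49, -0.3, 0.18] travel [-0.0, 0.045, -0.016] mm 14.2
22 rot [-0.49, -0.3, 0.18] travel [-0.0, 0.045, -0.014] mm 14.2
23 rot [-0.49, -0.3, 0.18] travel [0.0, 0.046, -0.012] mm 14.2
```

```bash
python3 -m jog '[{"rot":[-0.49,-0.3,0.18],"travel":[0.007,0.016,-0.044],"jaw":1},{"rot":[-0.49,-0.3,0.18],"travel":[0.006,0.018,-0.043],"jaw":1},{"rot":[-0.49,-0.3,0.18],"travel":[0.005,0.02,-0.043],"jaw":1},{"rot":[-0.49,-0.3,0.18],"travel":[0.004,0.021,-0.042],"jaw":1},{"rot":[-0.49,-0.3,0.18],"travel":[0.004,0.023,-0.041],"jaw":1},{"rot":[-0.49,-0.3,0.18],"travel":[0.003,0.025,-0.04],"jaw":1},{"rot":[-0.49,-0.3,0.18],"travel":[0.002,0.026,-0.039],"jaw":1},{"rot":[-0.49,-0.3,0.18],"travel":[0.002,0.028,-0.038],"jaw":1}]'
python3 -m jog '[{"rot":[-0.49,-0.3,0.18],"travel":[0.001,0.029,-0.037],"jaw":1},{"rot":[-0.49,-0.3,0.18],"travel":[0.001,0.031,-0.036],"jaw":1},{"rot":[-0.49,-0.3,0.18],"travel":[0,0.032,-0.034],"jaw":1},{"rot":[-0.49,-0.3,0.18],"travel":[0,0.034,-0.033],"jaw":1},{"rot":[-0.49,-0.3,0.18],"travel":[0,0.035,-0.031],"jaw":1},{"rot":[-0.49,-0.3,0.18],"travel":[-0.001,0.037,-0.03],"jaw":1},{"rot":[-0.49,-0.3,0.18],"travel":[-0.001,0.038,-0.028],"jaw":1},{"rot":[-0.49,-0.3,0.18],"travel":[-0.001,0.039,-0.027],"jaw":1}]'
python3 -m jog '[{"rot":[-0.49,-0.3,0.18],"travel":[-0.001,0.04,-0.025],"jaw":1},{"rot":[-0.49,-0.3,0.18],"travel":[-0.001,0.041,-0.023],"jaw":1},{"rot":[-0.49,-0.3,0.18],"travel":[-0.001,0.042,-0.021],"jaw":1},{"rot":[-0.49,-0.3,0.18],"travel":[-0.001,0.043,-0.02],"jaw":1},{"rot":[-0.49,-0.3,0.18],"travel":[-0.001,0.044,-0.018],"jaw":1},{"rot":[-0.49,-0.3,0.18],"travel":[0,0.045,-0.016],"jaw":1},{"rot":[-0.49,-0.3,0.18],"travel":[0,0.045,-0.014],"jaw":1},{"rot":[-0.49,-0.3,0.18],"travel":[0,0.046,-0.012],"jaw":1}]'
python3 -m jog '[{"rot":[0,0,0],"travel":[0,0,0],"jaw":1},{"rot":[0,0,0],"travel":[0,0,0],"jaw":1},{"rot":[0,0,0],"travel":[0,0,0],"jaw":1}]'
python3 - <<'E'
from h import *
a=ctrl.get_image('side');b=ctrl.get_image('top');p,r=pose();print(p,tcp(.12),ctrl.get_state()['joint_positions'].round(2))
cv2.imwrite('pics/side4.png',a[:,:,::-1]);cv2.imwrite('pics/top4.png',b[:,:,::-1])
plan(tcp(.12),Rt,1)
print(proj('side',[TIP,p+r.apply([-.019,0,0])]),proj('top',[TIP,p+r.apply([-.019,0,0])]))
cv2.imwrite('pics/s4.png',cv2.resize(a[90:290,250:450,::-1],None,fx=3,fy=3,interpolation=cv2.INTER_CUBIC))
cv2.imwrite('pics/t4.png',cv2.resize(b[110:310,120:320,::-1],None,fx=3,fy=3,interpolation=cv2.INTER_CUBIC))
E
```

```text
time: 8.0
position: [0.5718, -0.0319, 0.3562]
tool_rot: [0.969, 1.051, -1.097]
ft_force: [0.1, 0.2, -2.5]
grip_width: 0.454
time: 8.8
position: [0.6268, 0.0657, 0.3398]
tool_rot: [0.623, 0.953, -0.859]
ft_force: [0.6, -0.2, -1.7]
grip_width: 0.456
time: 9.6
position: [0.6815, 0.1638, 0.3232]
tool_rot: [0.288, 0.836, -0.617]
ft_force: [-0.6, 0.8, -3.1]
grip_width: 0.457
time: 9.9
position: [0.6812, 0.1614, 0.324]
tool_rot: [0.293, 0.837, -0.622]
ft_force: [-0.5, -0.4, -2.1]
grip_width: 0.457
[0.68129534 0.16147091 0.32420234] [0.68154139 0.1622251  0.32207967] [-0.88  0.17  0.32  1.62  0.66  1.19  0.13]
0 rot [0.02, 0.02, -0.07] travel [0.005, 0.002, -0.005] mm 2.3
[[334.29044209 167.1100381 ]
 [364.27746786 152.97084969]] [[190.63802522 198.70652062]
 [208.99461203 156.01048902]]
```

View pics/s4.png

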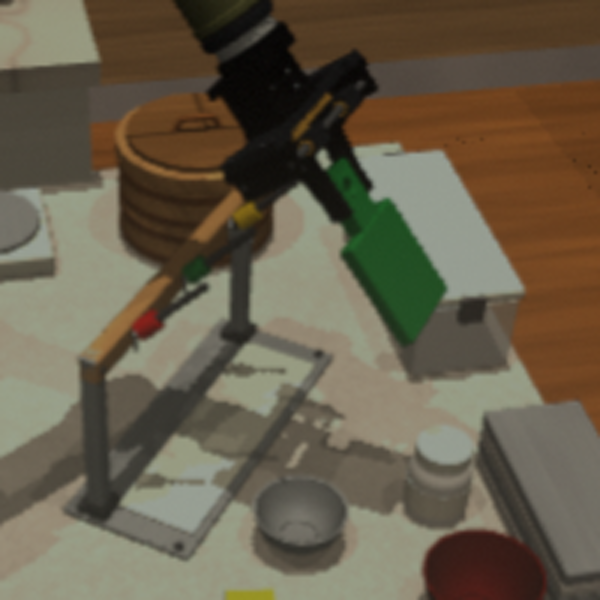

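View pics/t4.png

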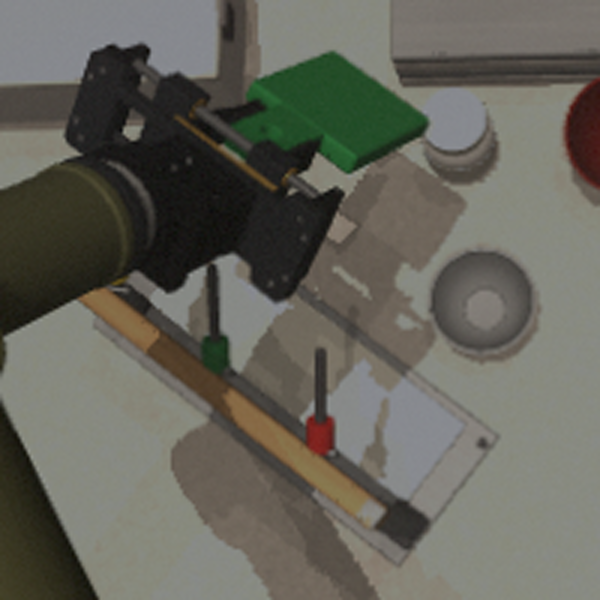

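Both views show the board tilted square to the peg, with its hole visible at about (367,151) in the side view and (208,152) in the top. The green tip is at about (334,166) side and (190.7,198.3) top. I'll zoom in to check the fine alignment.

Run:
```python
from h import *
a=cv2.imread('pics/side4.png');b=cv2.imread('pics/top4.png')
def crop(im,x,y,w,h,s,n): 
    c=cv2.resize(im[y:y+h,x:x+w],None,fx=s,fy=s,interpolation=cv2.INTER_CUBIC); return cv2.convertScaleAbs(c,alpha=1.8)
cv2.imwrite('pics/c4.png',np.hstack([crop(a,310,135,80,80,5,0),crop(b,175,140,80,80,5,0)]))
p,r=pose();h=p+r.apply([-.019,0,0]);n=r.apply([0,0,1]);print(n,pz)
n=n*np.sign(n@pz)
print('outer face hole',proj('side',h+n*.009),proj('top',h+n*.009))
c=[h+n*.009+r.apply([-.022,s*.02,0]) for s in(1,-1)]+[h+n*.009+r.apply([.133,s*.05,0]) for s in(1,-1)]+[h+n*.009+r.apply([.018+.022,s*.05,0]) for s in(1,-1)]
print('toptab, bottom corners, shoulders'); print(proj('side',c).round(1).tolist());print(proj('top',c).round(1).tolist())
```

```text
[ 0.60005053 -0.47460895  0.64396095] [ 0.5998209  -0.47648608  0.64278761]
outer face hole [[366.67144026 151.87000098]] [[210.46555968 152.58216285]]
toptab, bottom corners, shoulders
[[365.3, 142.1], [359.7, 148.9], [396.8, 180.2], [384.7, 198.6], [380.5, 154.8], [367.4, 172.3]]
[[196.9, 149.7], [211.9, 160.9], [226.4, 126.3], [260.0, 150.6], [203.3, 134.9], [239.1, 161.3]]
```

View pics/c4.png

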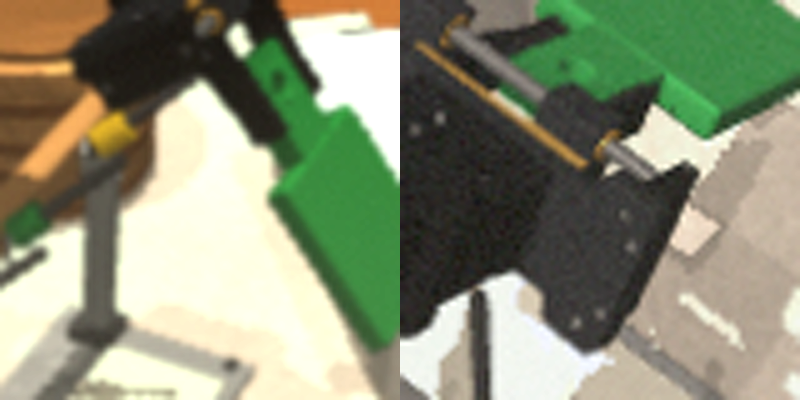

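Run:
```python
from h import *
a=cv2.imread('pics/side4.png');b=cv2.imread('pics/top4.png')
def crop(im,x,y,w,h,s): 
    c=cv2.resize(im[y:y+h,x:x+w],None,fx=s,fy=s,interpolation=cv2.INTER_CUBIC); return cv2.convertScaleAbs(c,alpha=1.8)
p,r=pose();h=p+r.apply([-.019,0,0]);n=r.apply([0,0,1])
c=[h+n*.009+r.apply([-.022,s*.02,0]) for s in(1,-1)]+[h+n*.009+r.apply([.155,s*.05,0]) for s in(1,-1)]+[h+n*.009+r.apply([.04,s*.05,0]) for s in(1,-1)]+[h+n*.009]
o=[]
for nme,im,x,y in(('side',a,340,130),('top',b,185,110)):
    k=crop(im,x,y,80,80,5)
    for q in proj(nme,c): 
        u=((q-[x,y]+.5)*5).astype(int); cv2.circle(k,tuple(int(v) for v in u),2,(255,0,255),-1)
    o.append(k)
    print(nme,proj(nme,c).round(1).tolist())
cv2.imwrite('pics/c5.png',np.hstack(o))
```

```text
side [[365.3, 142.1], [359.7, 148.9], [400.5, 186.0], [388.7, 204.6], [380.5, 154.8], [367.4, 172.3], [366.7, 151.9]]
top [[196.9, 149.7], [211.9, 160.9], [231.4, 124.4], [264.5, 148.4], [203.3, 134.9], [239.1, 161.3], [210.5, 152.6]]
```

View pics/c5.png

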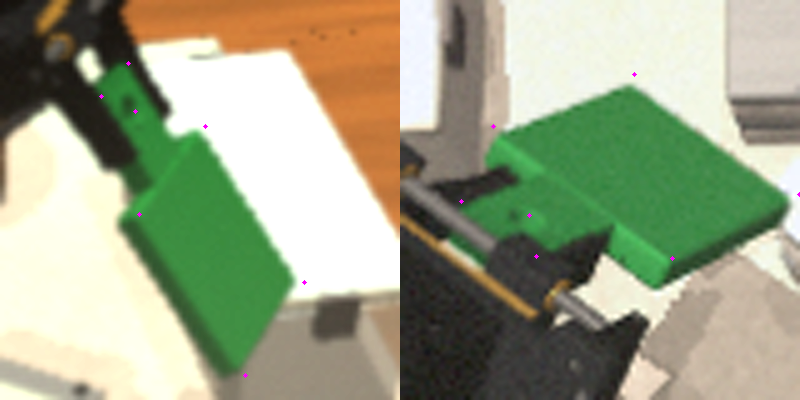

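Run:
```python
from h import *
p,r=pose();h=p+r.apply([-.019,0,0])
L={'shA':((196,132),(500,138)),'shB':((123,218),(668,263)),'boA':((296,283),(631,85)),'boB':((237,376),(790,203)),'hole':((130,102),(516,214))}
P={}
for k,(s,t) in L.items():
    q,d=tri(np.array(s)/5-.5+[340,130],(np.array(t)-[400,0])/5-.5+[185,110]); P[k]=q
    print(k,q.round(4),'gap',round(d,4),'tool frame rel grasp',(r.inv().apply(q-h)*1e3).round(1))
z=((P['shA']+P['shB'])-(P['boA']+P['boB']))/2;x=P['shA']-P['shB']+P['boA']-P['boB'];x/=np.linalg.norm(x)
print(np.linalg.norm(z),np.linalg.norm(P['boA']-P['boB']));z/=np.linalg.norm(z);n=np.cross(x,z);n*=np.sign(n@pz)
print('normal in tool frame',r.inv().apply(n),'z in tool',r.inv().apply(z),'angle',np.degrees(np.arccos(n@pz)))
```

```text
shA [0.7229 0.1858 0.3126] gap 0.0015 tool frame rel grasp [39.4 44.8  6. ]
shB [0.6617 0.1123 0.3109] gap 0.0074 tool frame rel grasp [ 38.6 -50.8   3. ]
boA [0.7818 0.1446 0.2252] gap 0.0001 tool frame rel grasp [152.5  48.4   4.6]
boB [0.7219 0.0692 0.2219] gap 0.0004 tool frame rel grasp [154.4 -47.9   2.2]
hole [0.6755 0.1697 0.3484] gap 0.0018 tool frame rel grasp [-5.7  3.   8.2]
0.11450420339990328 0.09635207824279456
normal in tool frame [ 0.01012448 -0.02738301  0.99931882] z in tool [-0.99954357 -0.02873018  0.00933951] angle 2.0238881097793016
```

The corners triangulate to a board whose normal is within about 2° of the peg axis. Next I'll fit the midlines of the peg shafts in both original pictures and intersect the two view planes, which gives the axis more exactly than tip points do.

Run:
```python
from h import *
a=cv2.imread('pics/side0.png');b=cv2.imread('pics/top0.png')
def line(n,im,p0,p1,show):
    # profile across the shaft at positions from p0 to p1 ; darkness centroid
    g=255-cv2.cvtColor(im,cv2.COLOR_BGR2GRAY).astype(np.float32)
    p0,p1=np.array(p0,float),np.array(p1,float);d=(p1-p0)/np.linalg.norm(p1-p0);m=np.array([-d[1],d[0]])
    s=np.linspace(-6,6,61);pts=[]
    for t in np.linspace(0,1,12):
        c=p0+(p1-p0)*t;xy=c+s[:,None]*m
        v=cv2.remap(g,xy[:,0].astype(np.float32)[None],xy[:,1].astype(np.float32)[None],cv2.INTER_LINEAR)[0]
        w=v-np.median(v);w[np.abs(s)>3]=0;w=np.clip(w-.35*w.max(),0,None)
        pts.append(c+m*(w@s)/w.sum())
    pts=np.array(pts)
    l=cv2.fitLine(pts.astype(np.float32),cv2.DIST_HUBER,0,.01,.01).ravel()
    res=np.abs((pts-l[2:])@np.array([-l[1],l[0]]));
    print(n,'resid max',res.max().round(2))
    A=l[2:]-l[:2]*8;B=l[2:]+l[:2]*8
    o,v1=ray(n,A);_,v2=ray(n,B);k=np.cross(v1,v2);return o,k/np.linalg.norm(k)
S=np.array([265,140]);T=np.array([120,160])
f=lambda q,O:np.array(q)/4-.375+O
seg={'red':((155,222),(208,188),(427,345),(428,275)),'green':((215,146),(245,128),(286,240),(284,162)),'yellow':((290,75),(330,48),(150,122),(145,54))}
ax={}
for c,(s0,s1,t0,t1) in seg.items():
    o1,n1=line('side',a,f(s0,S),f(s1,S),0);o2,n2=line('top',b,f(t0,T),f(t1,T),0)
    d=np.cross(n1,n2);d/=np.linalg.norm(d);d*=np.sign(d[2])
    q=np.linalg.solve(np.array([n1,n2,[0,0,1]]),[n1@o1,n2@o2,.2305])  # axis point at half shaft height
    ax[c]=q;print(c,'axis at z=.2305',q.round(4),'dir',d.round(3),'elev',np.degrees(np.arcsin(d[2])).round(1),'az',np.degrees(np.arctan2(d[1],d[0])).round(1))
dy=ax['yellow']-ax['red'];print(np.linalg.norm(dy),np.degrees(np.arctan2(dy[1],dy[0])))
mid=(ax['red']+ax['yellow'])/2
for nm,q in(('mid',mid),('green',ax['green'])):
    e=q-TIP; print(nm,'offset from assumed axis: x',(e@xr*1e3).round(2),'y',(e@py*1e3).round(2))
    # predicted tip 95.5 out, root z=.2
    print(q+pz*((.2614-.2305)/pz[2]))
```

```text
side resid max 0.5
top resid max 0.02
red axis at z=.2305 [0.4923 0.1509 0.2305] dir [ 0.815 -0.101  0.57 ] elev 34.8 az -7.1
side resid max 0.39
top resid max 0.12
green axis at z=.2305 [0.568  0.2336 0.2305] dir [ 0.762 -0.12   0.637] elev 39.6 az -8.9
side resid max 1.19
top resid max 0.08
yellow axis at z=.2305 [0.6293 0.3151 0.2305] dir [ 0.726 -0.134  0.675] elev 42.4 az -10.5
0.21380442289101362 50.149299904175955
mid offset from assumed axis: x -19.71 y -0.07
[0.5895965  0.21008987 0.2614    ]
green offset from assumed axis: x -14.76 y -3.5
[0.59686067 0.21064888 0.2614    ]
```

Run:
```python
from h import *
for n in('side','top'):
    E=cam(n)[2];print(n,'pos',-E[:3,:3].T@E[:3,3])
root=TIP-pz*.0955;print('root',root)
o=[]
for n,O,f in(('side',np.array([265,140]),'pics/side0.png'),('top',np.array([120,160]),'pics/top0.png')):
    im=cv2.imread(f)
    w,h=100,75
    if n=='top':O=np.array([150,180])
    else: O=np.array([280,145])
    k=cv2.convertScaleAbs(cv2.resize(im[O[1]:O[1]+h,O[0]:O[0]+w],None,fx=6,fy=6,interpolation=cv2.INTER_CUBIC),alpha=1.5)
    for dx in(-.105,0,.105):
      for d in(0,.025,.045,.0955):
        q=(proj(n,root+pz*d+xr*dx)[0]-O+.5)*6
        cv2.circle(k,tuple(int(v) for v in q),2,(255,0,255),-1)
    cv2.imwrite(f'pics/ov_{n}.png',k)
print('sleeve tri',[tri(*q) for q in (((298.5,197.4),(226,254.9)),((314.7,178.6),(190.9,227.6)),((332,161),(157.3,198.3)))])
print('onz sleeve',onz('top',(190.9,227.6),.222),'tip',onz('top',(190.75,198.2),.2585))
```

```text
side pos [ 0.30378068 -0.95231841  1.09379512]
top pos [ 0.36259555 -0.04077512  1.25305459]
root [0.5427171  0.27250442 0.19811378]
sleeve tri [(array([0.47713961, 0.15425422, 0.21655365]), np.float64(0.0007546583656440683)), (array([0.54171451, 0.23626397, 0.21766798]), np.float64(0.0002388705204704262)), (array([0.61331967, 0.31701826, 0.22033794]), np.float64(0.0016080955751619616))]
onz sleeve [0.5408449  0.23511083 0.222     ] tip [0.60139637 0.22704032 0.2585    ]
```

View pics/ov_side.png

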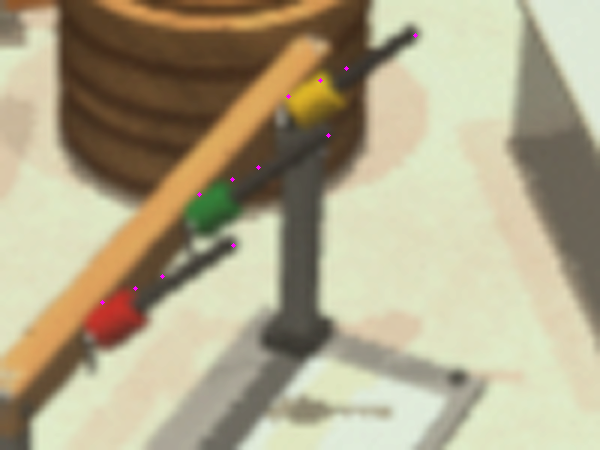

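View pics/ov_top.png

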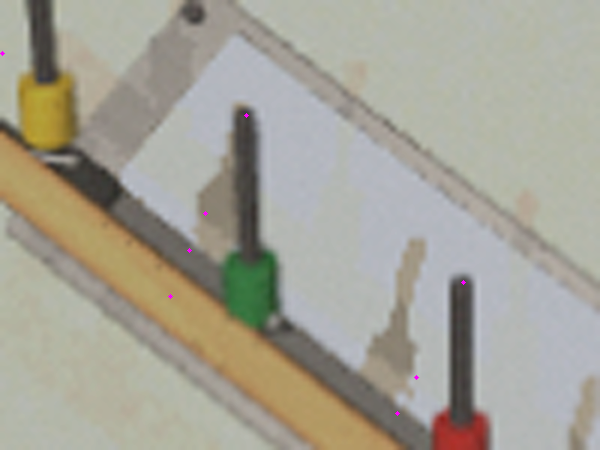

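The overlay shows my assumption was wrong. The tips match, but in the top view the shafts run straight up the picture (green from (247,250) to (243,108) in the crop), while perpendicular-to-rail pegs would run from (190,250) to (246,115). The pegs are skewed about 30° from the rail's normal, with azimuth near -9°. I'm pinning that down before moving.

```bash
python3 - <<'E'
from h import *
from scipy.optimize import brentq
b=cv2.imread('pics/top0.png');a=cv2.imread('pics/side0.png')
# shaft midline points read with dark threshold, per image row in the top view
g=cv2.cvtColor(b,cv2.COLOR_BGR2GRAY).astype(float)
def rows(im,r0,r1,x0,x1):
    out=[]
    for r in range(r0,r1):
        v=np.median(im[r,x0:x1])-im[r,x0:x1];w=np.clip(v-.4*v.max(),0,None);out.append((w@np.arange(x0,x1)/w.sum(),r))
    return np.array(out)
segs={'red':(230,246,221,233),'green':(202,219,186,197),'yellow':(174,190,151,162)}
st={'red':(214,183),'green':(275,112),'yellow':(335,43)}
tt={'red':(428,264),'green':(283,150),'yellow':(144,44)}
for c,sg in segs.items():
    q=rows(g,*sg); k=np.polyfit(q[:,1],q[:,0],1); print(c,'line',k.round(3),'rms',np.std(q[:,0]-np.polyval(k,q[:,1])).round(2))
    A,B=[(np.polyval(k,r),r) for r in(sg[0],sg[1])]
    o,v1=ray('top',A);_,v2=ray('top',B);n=np.cross(v1,v2);n/=np.linalg.norm(n)
    f=lambda az,e:n@[np.cos(az)*np.cos(e),np.sin(az)*np.cos(e),np.sin(e)]
    print('  az for elev 35,40,45',[np.degrees(brentq(f,-1.2,.8,args=(np.radians(e),))).round(1) for e in(35,40,45)])
    # tip: side tip ray cut with top plane
    o2,v=ray('side',np.array(st[c])/4-.375+[265,140]);t=n@(o-o2)/(n@v);print('  tip',(o2+v*t).round(4))
E
python3 - <<'E'
import cv2
a=cv2.imread('pics/side0.png');k=cv2.convertScaleAbs(cv2.resize(a[150:210,285:355],None,fx=10,fy=10,interpolation=cv2.INTER_CUBIC),alpha=1.6);cv2.imwrite('pics/ps.png',k)
E
```

```text
red line [1.00000e-03 2.26078e+02] rms 0.01
  az for elev 35,40,45 [np.float64(-7.1), np.float64(-8.6), np.float64(-10.4)]
  tip [0.534  0.1459 0.2591]
green line [4.50000e-02 1.81235e+02] rms 0.06
  az for elev 35,40,45 [np.float64(-6.5), np.float64(-8.6), np.float64(-11.0)]
  tip [0.5976 0.2285 0.2569]
yellow line [7.50000e-02 1.42586e+02] rms 0.07
  az for elev 35,40,45 [np.float64(-6.4), np.float64(-9.0), np.float64(-12.1)]
  tip [0.6644 0.3099 0.2594]
```

View pics/ps.png

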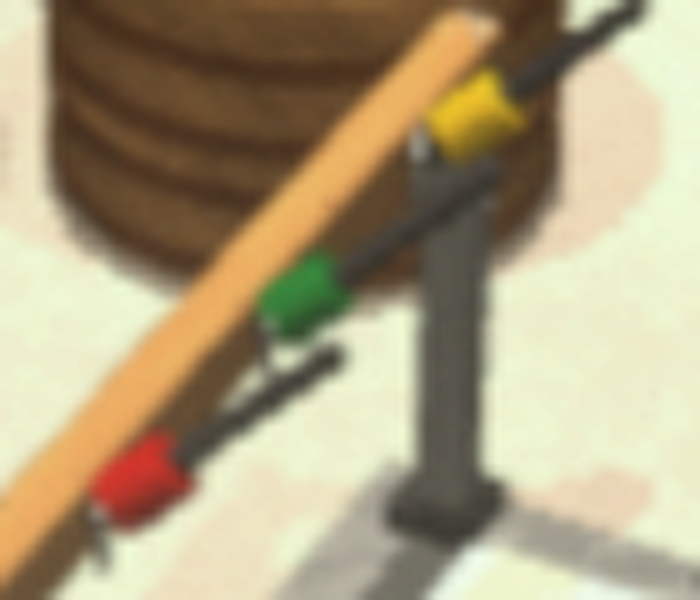

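Run:
```python
s=open('h.py').read().split("TIP=")[0]+'''
AZ=np.radians(-8.7);EL=np.radians(40)
TIP=np.array([.5985,.228,.261])
pz=np.array([np.cos(EL)*np.cos(AZ),np.cos(EL)*np.sin(AZ),np.sin(EL)]); xr=np.array([-np.sin(AZ),np.cos(AZ),0]); py=np.cross(pz,xr)
Rt=mkR(-py,xr); ORG=TIP-.0705*pz
def tcp(d): return TIP+pz*d-py*.019
'''
open('h.py','w').write(s)
from h import *
rl=np.array(yaw(51.4))
for n,O,f in(('side',np.array([285,145]),'pics/side0.png'),('top',np.array([150,180]),'pics/top0.png')):
    im=cv2.imread(f);k=cv2.convertScaleAbs(cv2.resize(im[O[1]:O[1]+75,O[0]:O[0]+100],None,fx=6,fy=6,interpolation=cv2.INTER_CUBIC),alpha=1.5)
    for dx in(-.105,0,.105):
      for d in(-.025,0,.005,.010,.015,.03,.05,.0705):
        q=(proj(n,ORG+pz*d+rl*dx)[0]-O+.5)*6
        cv2.circle(k,tuple(int(v) for v in q),2,(255,0,255),-1)
    cv2.imwrite(f'pics/ow_{n}.png',k)
```

```text
(no output)
```

View pics/ow_side.png

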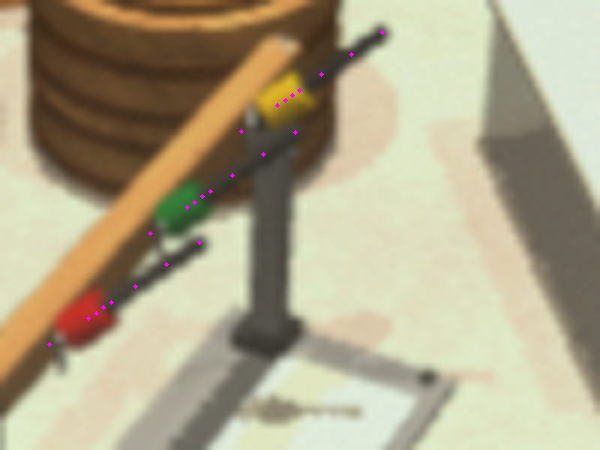

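View pics/ow_top.png

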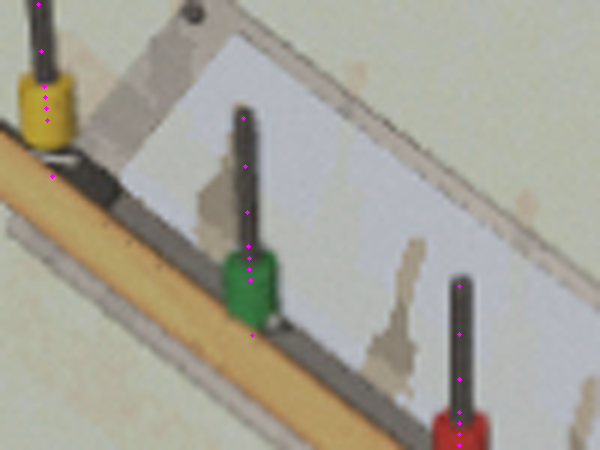

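The corrected axis (azimuth -8.7°, elevation 40°) overlays all three pegs in both views. The sleeve ends about 8–12 mm out. I'll move to stand off along the corrected axis.

```bash
sed -i 's/^TIP=.*/TIP=np.array([.5993,.2279,.2616])/' h.py
python3 - <<'E'
from h import *
print(tcp(.1)); plan(tcp(.1),Rt,8)
E
```

```text
[0.68709547 0.21446541 0.31132392]
0 rot [-0.57, 0.0, 0.47] travel [-0.003, 0.019, -0.012] mm 6.9
1 rot [-0.57, 0.0, 0.47] travel [-0.003, 0.02, -0.012] mm 6.9
2 rot [-0.57, 0.0, 0.47] travel [-0.002, 0.02, -0.011] mm 6.9
3 rot [-0.57, 0.0, 0.47] travel [-0.001, 0.021, -0.01] mm 6.9
4 rot [-0.57, 0.0, 0.47] travel [-0.0, 0.021, -0.009] mm 6.9
5 rot [-0.57, 0.0, 0.47] travel [0.001, 0.022, -0.007] mm 6.9
6 rot [-0.57, 0.0, 0.47] travel [0.002, 0.022, -0.006] mm 6.9
7 rot [-0.57, 0.0, 0.47] travel [0.003, 0.022, -0.005] mm 6.9
```

```bash
python3 -m jog '[{"rot":[-0.57,0,0.47],"travel":[-0.003,0.019,-0.012],"jaw":1},{"rot":[-0.57,0,0.47],"travel":[-0.003,0.02,-0.012],"jaw":1},{"rot":[-0.57,0,0.47],"travel":[-0.002,0.02,-0.011],"jaw":1},{"rot":[-0.57,0,0.47],"travel":[-0.001,0.021,-0.01],"jaw":1},{"rot":[-0.57,0,0.47],"travel":[0,0.021,-0.009],"jaw":1},{"rot":[-0.57,0,0.47],"travel":[0.001,0.022,-0.007],"jaw":1},{"rot":[-0.57,0,0.47],"travel":[0.002,0.022,-0.006],"jaw":1},{"rot":[-0.57,0,0.47],"travel":[0.003,0.022,-0.005],"jaw":1}]'
python3 -m jog '[{"rot":[0,0,0],"travel":[0,0,0],"jaw":1},{"rot":[0,0,0],"travel":[0,0,0],"jaw":1},{"rot":[0,0,0],"travel":[0,0,0],"jaw":1}]'
cat > look.py <<'E'
import sys
from h import *
t=sys.argv[1]
a=ctrl.get_image('side')[:,:,::-1];b=ctrl.get_image('top')[:,:,::-1];p,r=pose();s=ctrl.get_state()
cv2.imwrite(f'pics/side{t}.png',a);cv2.imwrite(f'pics/top{t}.png',b)
print(p,'ft',s['ft_force'].round(1),s['joint_positions'].round(2))
h=p+r.apply([-.019,0,0]);e=h-TIP;print('hole(nominal grip) rel tip in peg frame mm',[round(float(e@v*1e3),1) for v in(xr,py,pz)],'angle z',np.degrees(np.arccos(r.apply([0,0,1])@pz)).round(2))
f=lambda x,y,z:h+r.apply([x,y,z])
c=[f(.155,.05,.009),f(.155,-.05,.009),f(.04,.05,.009),f(.04,-.05,.009),f(0,0,.009),TIP]
o=[]
for n,im in(('side',a),('top',b)):
    q=proj(n,c);O=np.floor(q.mean(0)-40).astype(int);print(n,O.tolist(),q.round(1).tolist())
    k=cv2.convertScaleAbs(cv2.resize(np.ascontiguousarray(im[O[1]:O[1]+80,O[0]:O[0]+80]),None,fx=5,fy=5,interpolation=cv2.INTER_CUBIC),alpha=1.7)
    for u in (q-O+.5)*5: cv2.circle(k,tuple(int(v) for v in u),2,(255,0,255),-1)
    o.append(k)
cv2.imwrite(f'pics/c{t}.png',np.hstack(o))
E
python3 look.py 6
```

```text
time: 10.8
position: [0.6869, 0.215, 0.3106]
tool_rot: [0.062, 0.87, -0.139]
ft_force: [-0.6, -0.3, -2.9]
grip_width: 0.46
time: 11.1
position: [0.687, 0.2157, 0.3105]
tool_rot: [0.063, 0.87, -0.141]
ft_force: [-0.7, 0.1, -2.8]
grip_width: 0.457
[0.68694737 0.21609954 0.31039341] ft [-0.9 -0.2 -3.3] [-0.84  0.03  0.29  1.78  0.58  0.85  0.58]
hole(nominal grip) rel tip in peg frame mm [1.6, -0.5, 99.1] angle z 0.24
side [330, 123] [[389.5, 169.4], [394.6, 188.3], [368.8, 145.8], [373.0, 164.4], [363.1, 146.1], [334.0, 166.4]]
top [156, 110] [[187.9, 127.7], [228.3, 132.1], [171.3, 144.3], [215.6, 149.2], [187.5, 153.4], [190.0, 198.8]]
```

View pics/c6.png

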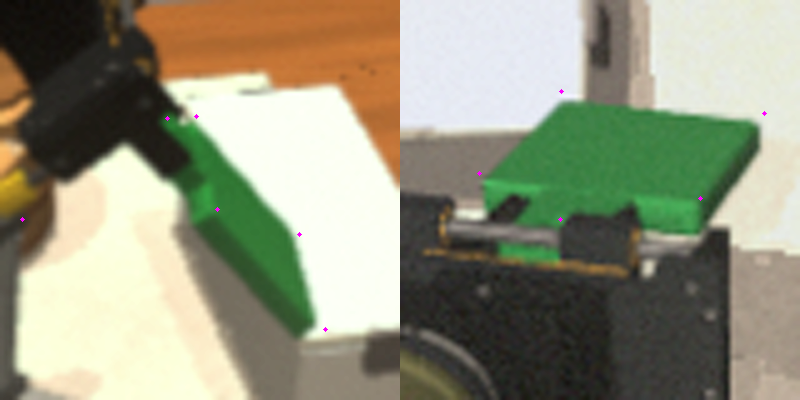

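Run:
```python
from h import *
p,r=pose();h=p+r.apply([-.019,0,0])
L={'shB':((216,205),(697,203)),'boA':((294,234),(563,102)),'boB':((316,323),(758,125))}
P={}
for k,(s,t) in L.items():
    q,d=tri(np.array(s)/5-.5+[330,123],(np.array(t)-[400,0])/5-.5+[156,110]); P[k]=q
    print(k,q.round(4),'gap',round(d,4),'tool frame rel grasp',(r.inv().apply(q-h)*1e3).round(1))
```

```text
shB [0.6979 0.1645 0.3025] gap 0.0018 tool frame rel grasp [ 37.  -49.4   9. ]
boA [0.7824 0.2502 0.2135] gap 0.0018 tool frame rel grasp [150.6  48.1   6.1]
boB [0.7665 0.1546 0.2157] gap 0.0015 tool frame rel grasp [148.  -48.8   6.1]
```

```bash
python3 -m jog '[{"rot":[0,0,0],"travel":[0,-0.004,-0.03],"jaw":1},{"rot":[0,0,0],"travel":[0,0,-0.06],"jaw":1},{"rot":[0,0,0],"travel":[0,0,-0.06],"jaw":1},{"rot":[0,0,0],"travel":[0,0,-0.06],"jaw":1},{"rot":[0,0,0],"travel":[0,0,-0.03],"jaw":1},{"rot":[0,0,0],"travel":[0,0,0],"jaw":1},{"rot":[0,0,0],"travel":[0,0,0],"jaw":1},{"rot":[0,0,0],"travel":[0,0,0],"jaw":1}]'
python3 look.py 7
```

```text
time: 12.0
position: [0.6331, 0.2227, 0.2651]
tool_rot: [0.064, 0.868, -0.14]
ft_force: [0.5, -1.2, -2.6]
grip_width: 0.456
[0.63296274 0.2226172  0.2647835 ] ft [ 0.2  0.3 -2.6] [-0.88 -0.03  0.25  1.94  0.68  0.82  0.42]
hole(nominal grip) rel tip in peg frame mm [-0.1, -0.5, 28.1] angle z 0.22
side [314, 134] [[371.4, 181.5], [375.5, 200.7], [350.3, 158.9], [353.5, 177.8], [343.9, 159.7], [334.0, 166.4]]
top [157, 134] [[189.5, 155.1], [228.7, 159.6], [173.7, 173.7], [216.5, 178.8], [189.5, 183.7], [190.0, 198.8]]
```

View pics/c7.png

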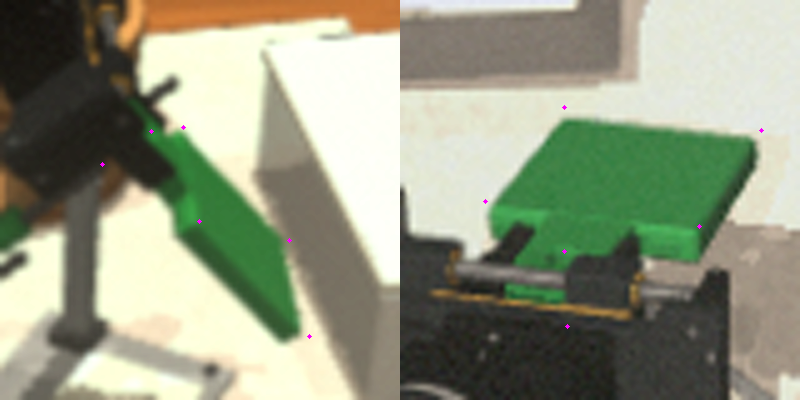

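```bash
python3 -m jog '[{"rot":[0,0,0],"travel":[0,0,-0.02],"jaw":1},{"rot":[0,0,0],"travel":[0,0,-0.02],"jaw":1},{"rot":[0,0,0],"travel":[0,0,-0.01],"jaw":1},{"rot":[0,0,0],"travel":[0,0,0],"jaw":1},{"rot":[0,0,0],"travel":[0,0,0],"jaw":1},{"rot":[0,0,0],"travel":[0,0,0],"jaw":1}]'
cat > st.py <<'E'
from h import *
s=ctrl.get_state();p,r=pose();e=p+r.apply([-.019,0,0])-TIP;f=s['ft_force']
print('t',round(s['time'],2),'peg mm',[round(float(e@v*1e3),1) for v in(xr,py,pz)],'F peg (minus weight)',[round(float((f-[0,0,-2.6])@v),1) for v in(xr,py,pz)],'tq',s['torque'].round(2),'w',round(s['grip_width'],3))
E
python3 st.py
python3 -m jog '[{"rot":[0,0,0],"travel":[0,0,-0.006],"jaw":1},{"rot":[0,0,0],"travel":[0,0,-0.006],"jaw":1},{"rot":[0,0,0],"travel":[0,0,0],"jaw":1},{"rot":[0,0,0],"travel":[0,0,0],"jaw":1}]' >/dev/null
python3 st.py
```

```text
time: 12.7
position: [0.6211, 0.2245, 0.2546]
tool_rot: [0.063, 0.869, -0.14]
ft_force: [-0.1, 0.3, -2.8]
grip_width: 0.454
t 12.7 peg mm [-0.1, -0.5, 12.3] F peg (minus weight) [0.3, -0.1, -0.2] tq [0.22 1.28 0.05] w 0.454
t 13.1 peg mm [-0.1, -0.6, 8.4] F peg (minus weight) [0.7, -0.2, 0.0] tq [0.16 1.24 0.06] w 0.457
```

```bash
for i in 1; do python3 -m jog '[{"rot":[0,0,0],"travel":[0,0,-0.006],"jaw":1},{"rot":[0,0,0],"travel":[0,0,-0.006],"jaw":1},{"rot":[0,0,0],"travel":[0,0,0],"jaw":1}]' >/dev/null; done; python3 st.py
python3 -m jog '[{"rot":[0,0,0],"travel":[0,0,-0.006],"jaw":1},{"rot":[0,0,0],"travel":[0,0,-0.006],"jaw":1},{"rot":[0,0,0],"travel":[0,0,0],"jaw":1}]' >/dev/null; python3 st.py
```

```text
t 13.4 peg mm [-0.1, -0.7, 4.4] F peg (minus weight) [0.3, -0.3, -0.3] tq [0.22 1.32 0.  ] w 0.451
t 13.7 peg mm [-0.1, -0.7, 0.8] F peg (minus weight) [0.6, 0.4, -0.0] tq [ 0.15  1.29 -0.02] w 0.45
```

```bash
python3 -m jog '[{"rot":[0,0,0],"travel":[0,0,-0.006],"jaw":1},{"rot":[0,0,0],"travel":[0,0,-0.006],"jaw":1},{"rot":[0,0,0],"travel":[0,0,0],"jaw":1}]' >/dev/null; python3 st.py
python3 -m jog '[{"rot":[0,0,0],"travel":[0,0,-0.006],"jaw":1},{"rot":[0,0,0],"travel":[0,0,-0.006],"jaw":1},{"rot":[0,0,0],"travel":[0,0,0],"jaw":1}]' >/dev/null; python3 st.py
python3 -m jog '[{"rot":[0,0,0],"travel":[0,0,-0.006],"jaw":1},{"rot":[0,0,0],"travel":[0,0,-0.006],"jaw":1},{"rot":[0,0,0],"travel":[0,0,-0.006],"jaw":1},{"rot":[0,0,0],"travel":[0,0,0],"jaw":1}]' >/dev/null; python3 st.py;python3 look.py 8
```

```text
t 14.0 peg mm [-0.1, -0.7, -2.8] F peg (minus weight) [-0.4, -0.6, -0.3] tq [ 0.3   1.24 -0.  ] w 0.456
t 14.3 peg mm [-0.2, -0.7, -6.4] F peg (minus weight) [-0.1, 0.7, -0.5] tq [0.21 1.28 0.02] w 0.454
t 14.7 peg mm [-0.2, -0.7, -11.8] F peg (minus weight) [0.8, -0.2, 0.2] tq [ 0.21  1.29 -0.03] w 0.453
[0.60313491 0.22714582 0.23926628] ft [-0.3 -0.7 -2.8] [-0.9  -0.06  0.22  2.02  0.74  0.81  0.32]
hole(nominal grip) rel tip in peg frame mm [-0.2, -0.6, -11.4] angle z 0.25
side [306, 139] [[361.5, 188.0], [365.1, 207.3], [340.2, 165.9], [342.9, 184.9], [333.5, 167.0], [334.0, 166.4]]
top [158, 147] [[190.0, 169.7], [228.6, 174.2], [174.6, 189.3], [216.6, 194.4], [190.2, 199.6], [190.0, 198.8]]
```

View pics/c8.png

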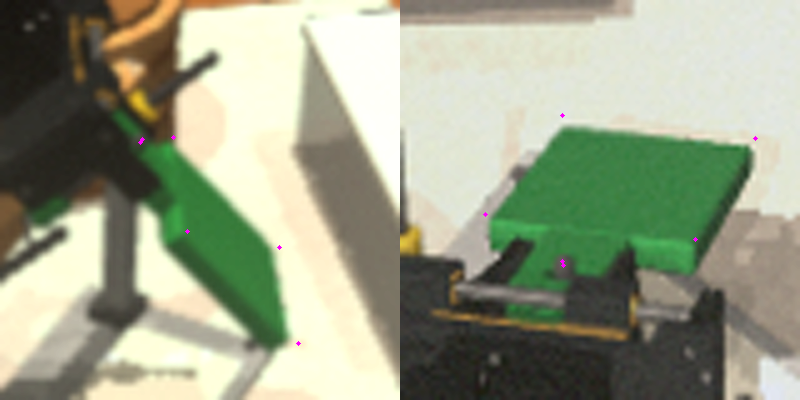

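The top crop shows the dark peg tip coming through the hole at (563,262), so it is threaded, with no contact force. I'll slide further along, watching the force.

```bash
python3 -m jog '[{"rot":[0,0,0],"travel":[0,0,-0.012],"jaw":1},{"rot":[0,0,0],"travel":[0,0,-0.012],"jaw":1},{"rot":[0,0,0],"travel":[0,0,-0.012],"jaw":1},{"rot":[0,0,0],"travel":[0,0,0],"jaw":1}]' >/dev/null; python3 st.py
python3 -m jog '[{"rot":[0,0,0],"travel":[0,0,-0.012],"jaw":1},{"rot":[0,0,0],"travel":[0,0,-0.012],"jaw":1},{"rot":[0,0,0],"travel":[0,0,-0.012],"jaw":1},{"rot":[0,0,0],"travel":[0,0,0],"jaw":1}]' >/dev/null; python3 st.py
python3 -m jog '[{"rot":[0,0,0],"travel":[0,0,-0.007],"jaw":1},{"rot":[0,0,0],"travel":[0,0,-0.007],"jaw":1},{"rot":[0,0,0],"travel":[0,0,0],"jaw":1}]' >/dev/null; python3 st.py;python3 look.py 9
```

```text
t 15.2 peg mm [-0.2, -0.8, -23.2] F peg (minus weight) [-0.5, 0.6, 0.3] tq [ 0.21  1.34 -0.05] w 0.458
t 15.6 peg mm [-0.3, -0.8, -33.8] F peg (minus weight) [-0.5, -0.2, 0.2] tq [ 0.25  1.31 -0.  ] w 0.453
t 15.9 peg mm [-0.3, -0.7, -37.6] F peg (minus weight) [-0.0, -0.2, -0.2] tq [ 0.27  1.28 -0.02] w 0.454
[0.58363531 0.23002027 0.22267308] ft [ 0.3 -0.2 -2.2] [-0.91 -0.07  0.19  2.07  0.77  0.81  0.26]
hole(nominal grip) rel tip in peg frame mm [-0.3, -0.7, -37.2] angle z 0.25
side [300, 143] [[355.2, 192.1], [358.5, 211.5], [333.8, 170.4], [336.1, 189.5], [326.9, 171.6], [334.0, 166.4]]
top [158, 155] [[190.4, 178.9], [228.6, 183.4], [175.3, 199.1], [216.8, 204.2], [190.7, 209.7], [190.0, 198.8]]
```

View pics/c9.png

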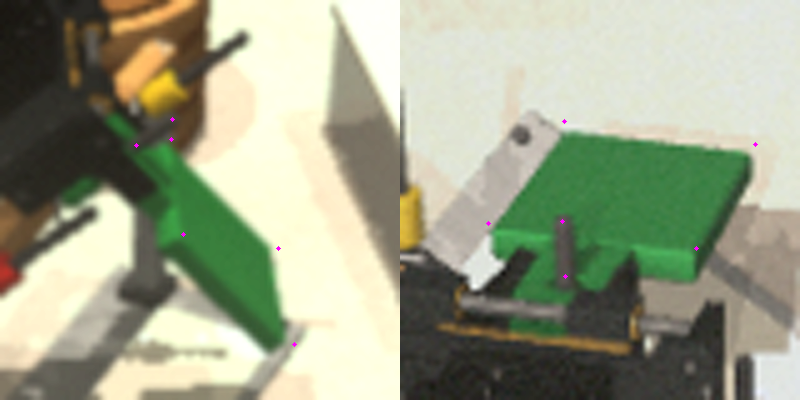

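The peg sticks out clearly through the hole in both views. Next come gentle 1.5–2 mm steps to find the stop.

```bash
python3 -m jog '[{"rot":[0,0,0],"travel":[0,0,-0.006],"jaw":1},{"rot":[0,0,0],"travel":[0,0,-0.006],"jaw":1},{"rot":[0,0,0],"travel":[0,0,0],"jaw":1}]' >/dev/null; python3 st.py
python3 -m jog '[{"rot":[0,0,0],"travel":[0,0,-0.005],"jaw":1},{"rot":[0,0,0],"travel":[0,0,0],"jaw":1}]' >/dev/null; python3 st.py
python3 -m jog '[{"rot":[0,0,0],"travel":[0,0,-0.005],"jaw":1},{"rot":[0,0,0],"travel":[0,0,0],"jaw":1}]' >/dev/null; python3 st.py
```

```text
t 16.3 peg mm [-0.3, -0.8, -41.2] F peg (minus weight) [0.0, 0.2, -0.0] tq [0.2  1.34 0.04] w 0.456
t 16.5 peg mm [-0.3, -0.7, -42.5] F peg (minus weight) [-0.3, 0.9, 0.5] tq [0.27 1.3  0.04] w 0.453
t 16.7 peg mm [-0.3, -0.7, -44.1] F peg (minus weight) [-0.7, 0.3, -0.9] tq [ 0.23  1.33 -0.01] w 0.457
```

```bash
python3 -m jog '[{"rot":[0,0,0],"travel":[0,0,-0.004],"jaw":1},{"rot":[0,0,0],"travel":[0,0,0],"jaw":1}]' >/dev/null; python3 st.py
python3 -m jog '[{"rot":[0,0,0],"travel":[0,0,-0.004],"jaw":1},{"rot":[0,0,0],"travel":[0,0,0],"jaw":1}]' >/dev/null; python3 st.py
python3 -m jog '[{"rot":[0,0,0],"travel":[0,0,-0.004],"jaw":1},{"rot":[0,0,0],"travel":[0,0,0],"jaw":1}]' >/dev/null; python3 st.py
```

```text
t 16.9 peg mm [-0.3, -0.7, -45.2] F peg (minus weight) [0.4, -0.2, -0.2] tq [0.21 1.26 0.03] w 0.459
t 17.1 peg mm [-0.4, -0.7, -46.4] F peg (minus weight) [0.4, -0.6, -0.3] tq [ 0.24  1.3  -0.03] w 0.457
t 17.3 peg mm [-0.3, -0.7, -47.6] F peg (minus weight) [0.6, -0.4, 0.7] tq [ 0.24  1.21 -0.01] w 0.455
```

```bash
python3 -m jog '[{"rot":[0,0,0],"travel":[0,0,-0.003],"jaw":1},{"rot":[0,0,0],"travel":[0,0,0],"jaw":1}]' >/dev/null; python3 st.py
python3 -m jog '[{"rot":[0,0,0],"travel":[0,0,-0.003],"jaw":1},{"rot":[0,0,0],"travel":[0,0,0],"jaw":1}]' >/dev/null; python3 st.py
```

```text
t 17.5 peg mm [-0.4, -0.7, -48.4] F peg (minus weight) [-0.4, -1.0, 0.7] tq [ 0.23  1.33 -0.05] w 0.454
t 17.7 peg mm [-0.3, -0.7, -49.3] F peg (minus weight) [-0.3, 0.5, -0.7] tq [0.22 1.24 0.03] w 0.453
```

```bash
python3 -m jog '[{"rot":[0,0,0],"travel":[0,0,-0.003],"jaw":1},{"rot":[0,0,0],"travel":[0,0,0],"jaw":1}]' >/dev/null; python3 st.py
```

```text
t 17.9 peg mm [-0.4, -0.7, -50.2] F peg (minus weight) [-0.6, 0.2, 0.2] tq [0.2  1.28 0.01] w 0.448
```

```bash
python3 -m jog '[{"rot":[0,0,0],"travel":[0,0,-0.003],"jaw":1},{"rot":[0,0,0],"travel":[0,0,0],"jaw":1}]' >/dev/null; python3 st.py
python3 -m jog '[{"rot":[0,0,0],"travel":[0,0,-0.003],"jaw":1},{"rot":[0,0,0],"travel":[0,0,0],"jaw":1}]' >/dev/null; python3 st.py
```

```text
t 18.1 peg mm [-0.4, -0.7, -51.1] F peg (minus weight) [-0.3, 1.0, -0.6] tq [0.18 1.27 0.08] w 0.454
t 18.3 peg mm [-0.3, -0.6, -51.6] F peg (minus weight) [0.0, -0.6, 1.2] tq [ 0.25  1.08 -0.04] w 0.457
```

```bash
python3 -m jog '[{"rot":[0,0,0],"travel":[0,0,-0.003],"jaw":1},{"rot":[0,0,0],"travel":[0,0,0],"jaw":1}]' >/dev/null; python3 st.py; python3 look.py 10
```

```text
t 18.5 peg mm [-0.4, -0.6, -51.7] F peg (minus weight) [0.1, -2.1, 3.7] tq [ 0.17  0.46 -0.02] w 0.451
[0.57263844 0.23161252 0.21342515] ft [ 5.3  0.1 -1.2] [-0.92 -0.08  0.18  2.09  0.79  0.81  0.22]
hole(nominal grip) rel tip in peg frame mm [-0.4, -0.6, -51.6] angle z 0.26
side [297, 145] [[351.7, 194.4], [354.8, 213.8], [330.2, 172.8], [332.4, 192.0], [323.2, 174.2], [334.0, 166.4]]
top [158, 160] [[190.6, 183.9], [228.6, 188.5], [175.6, 204.6], [216.9, 209.7], [190.9, 215.3], [190.0, 198.8]]
```

View pics/c10.png

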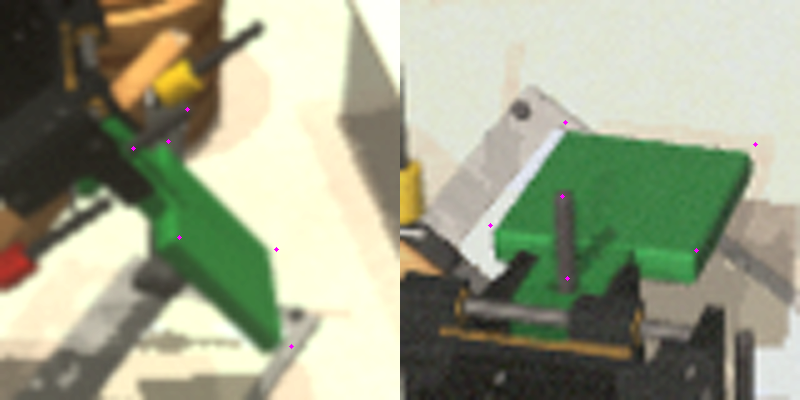

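Contact: about 4 N along the peg, and the advance has stopped at about 19 mm out, as estimated. I'll press slightly, then hold for a moment.

```bash
python3 -m jog '[{"rot":[0,0,0],"travel":[0,0,-0.003],"jaw":1},{"rot":[0,0,0],"travel":[0,0,0],"jaw":1},{"rot":[0,0,0],"travel":[0,0,0],"jaw":1}]' >/dev/null; python3 st.py
python3 -m jog '[{"rot":[0,0,0],"travel":[0,0,0],"jaw":1},{"rot":[0,0,0],"travel":[0,0,0],"jaw":1}]' >/dev/null; python3 st.py
```

```text
t 18.9 peg mm [-0.4, -0.5, -51.7] F peg (minus weight) [0.9, -3.7, 5.4] tq [ 0.1  -0.15  0.04] w 0.453
t 19.1 peg mm [-0.3, -0.5, -51.7] F peg (minus weight) [0.7, -3.3, 7.0] tq [ 0.07 -0.11 -0.04] w 0.458
```

```bash
python3 -m jog '[{"rot":[0,0,0],"travel":[0.004,0,0.002],"jaw":1},{"rot":[0,0,0],"travel":[0.003,0,0.001],"jaw":1},{"rot":[0,0,0],"travel":[0,0,0],"jaw":1}]' >/dev/null; python3 st.py
python3 -m jog '[{"rot":[0,0,0],"travel":[0,0,0],"jaw":1},{"rot":[0,0,0],"travel":[0,0,0],"jaw":1},{"rot":[0,0,0],"travel":[0,0,0],"jaw":1}]' 15 >/dev/null; python3 st.py
```

```text
t 19.4 peg mm [0.0, -2.4, -51.7] F peg (minus weight) [-0.2, 1.7, 6.3] tq [-0.02 -0.03 -0.03] w 0.452
t 19.7 peg mm [0.1, -2.5, -51.8] F peg (minus weight) [0.1, 2.4, 7.3] tq [ 0.11 -0.42  0.05] w 0.458
```

```bash
python3 -m jog '[{"rot":[0,0,0],"travel":[0,0,0],"jaw":0.0},{"rot":[0,0,0],"travel":[0,0,0],"jaw":-0.1},{"rot":[0,0,0],"travel":[0,0,0],"jaw":-0.25},{"rot":[0,0,0],"travel":[0,0,0],"jaw":-0.25},{"rot":[0,0,0],"travel":[0,0,0],"jaw":-0.25},{"rot":[0,0,0],"travel":[0,0,0],"jaw":-0.25}]' >/dev/null; python3 st.py; python3 look.py 11
```

```text
t 20.3 peg mm [-0.4, -2.9, -53.0] F peg (minus weight) [0.6, 1.9, 1.3] tq [0.1  0.78 0.04] w 0.626
[0.57311066 0.2315372  0.21092549] ft [0.  0.1 0.1] [-0.92 -0.08  0.18  2.09  0.79  0.8   0.22]
hole(nominal grip) rel tip in peg frame mm [-0.4, -2.8, -52.8] angle z 0.25
side [297, 146] [[351.8, 195.0], [354.9, 214.4], [330.3, 173.5], [332.5, 192.6], [323.3, 174.8], [334.0, 166.4]]
top [159, 160] [[190.9, 184.1], [228.8, 188.6], [176.0, 204.6], [217.1, 209.7], [191.2, 215.3], [190.0, 198.8]]
```

View pics/c11.png

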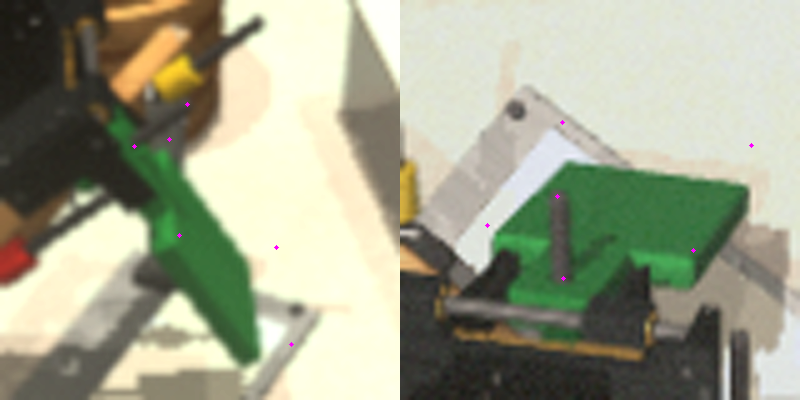

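The board is released, its lower end has swung in a little, and the tool force is zero. I'll back the fingers off along the tab.

```bash
python3 -m jog '[{"rot":[0,0,0],"travel":[-0.01,0,0],"jaw":-0.25},{"rot":[0,0,0],"travel":[-0.02,0,0],"jaw":-0.25},{"rot":[0,0,0],"travel":[-0.03,0,0],"jaw":-0.25},{"rot":[0,0,0],"travel":[-0.04,0,0],"jaw":-0.25},{"rot":[0,0,0],"travel":[-0.04,0,0],"jaw":-0.25},{"rot":[0,0,0],"travel":[-0.04,0,0],"jaw":-0.25},{"rot":[0,0,0],"travel":[-0.04,0,0],"jaw":-0.25}]'
python3 st.py; python3 look.py 12 
python3 -c "
from h import *
p,r=pose();print(r.inv().apply([0,0,.1])/.3, r.inv().apply([0,.1,0])/.3,r.inv().apply([.1,0,0])/.3)"
```

```text
time: 21.1
position: [0.5304, 0.2383, 0.2627]
tool_rot: [0.063, 0.869, -0.139]
ft_force: [-0.2, -0.6, 1.2]
grip_width: 0.627
t 21.1 peg mm [-0.2, 64.6, -52.7] F peg (minus weight) [-0.6, 2.9, 2.3] tq [ 0.11  0.75 -0.04] w 0.627
[0.53079908 0.23928534 0.2637338 ] ft [-0.4  0.5  0.3] [-0.96 -0.19  0.13  2.08  0.75  0.95  0.24]
hole(nominal grip) rel tip in peg frame mm [0.8, 65.3, -51.9] angle z 0.28
side [286, 134] [[339.5, 181.9], [342.2, 201.2], [317.0, 159.4], [318.6, 178.4], [309.3, 160.3], [334.0, 166.4]]
top [151, 170] [[181.6, 195.2], [221.4, 200.0], [165.2, 218.1], [208.6, 223.5], [181.1, 229.9], [190.0, 198.8]]
[-2.54652605e-01  1.84177736e-04  2.15088651e-01] [-0.03129406  0.32975454 -0.03733273] [0.21280001 0.04871363 0.25190127]
```

View pics/c12.png

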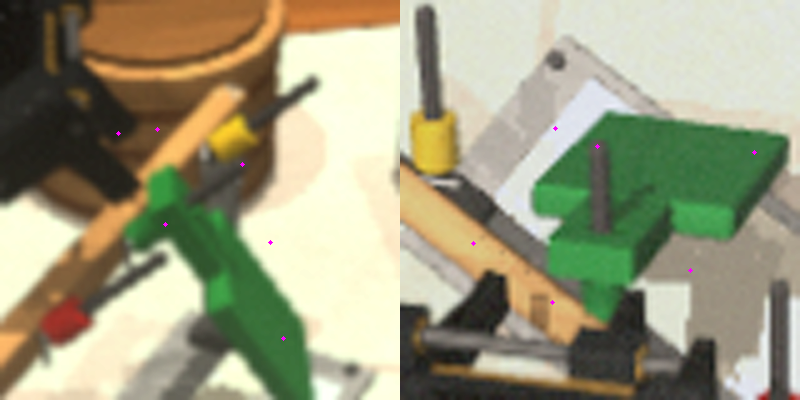

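The fingers are clear of the tab and the board hangs on the green peg against the sleeve. I'll raise the hand away, then check that the board is still.

```bash
python3 -m jog '[{"rot":[0,0,0],"travel":[-0.05,0,0.02],"jaw":-0.25},{"rot":[0,0,0],"travel":[-0.06,0,0.035],"jaw":-0.25},{"rot":[0,0,0],"travel":[-0.06,0,0.035],"jaw":-0.25},{"rot":[0,0,0],"travel":[-0.06,0,0.04],"jaw":-0.25},{"rot":[0,0,0],"travel":[-0.05,0,0.04],"jaw":-0.25},{"rot":[0,0,0],"travel":[-0.03,0,0.02],"jaw":-0.25},{"rot":[0,0,0],"travel":[0,0,0],"jaw":-0.25},{"rot":[0,0,0],"travel":[0,0,0],"jaw":-0.25}]'
python3 -m jog '[{"rot":[0,0,0],"travel":[0,0,0],"jaw":-0.25},{"rot":[0,0,0],"travel":[0,0,0],"jaw":-0.25},{"rot":[0,0,0],"travel":[0,0,0],"jaw":-0.25},{"rot":[0,0,0],"travel":[0,0,0],"jaw":-0.25},{"rot":[0,0,0],"travel":[0,0,0],"jaw":-0.25},{"rot":[0,0,0],"travel":[0,0,0],"jaw":-0.25},{"rot":[0,0,0],"travel":[0,0,0],"jaw":-0.25}]' 
python3 look.py 13 >/dev/null
python3 -m jog '[{"rot":[0,0,0],"travel":[0,0,0],"jaw":-0.25},{"rot":[0,0,0],"travel":[0,0,0],"jaw":-0.25},{"rot":[0,0,0],"travel":[0,0,0],"jaw":-0.25},{"rot":[0,0,0],"travel":[0,0,0],"jaw":-0.25},{"rot":[0,0,0],"travel":[0,0,0],"jaw":-0.25}]' >/dev/null
python3 look.py 14 >/dev/null
python3 - <<'E'
from h import *
def m(im): return cv2.inRange(cv2.cvtColor(im,cv2.COLOR_BGR2HSV),(45,120,20),(75,255,255))
for n in('side','top'):
    A,B=[cv2.imread(f'pics/{n}{t}.png') for t in(13,14)];O=cv2.imread(f'pics/{n}0.png')
    for t,i in((13,A),(14,B)):
        M=cv2.moments(m(i),True);print(n,t,M['m00'],M['m10']/M['m00'],M['m01']/M['m00'])
    h=lambda i,c:(lambda M:(round(M['m10']/M['m00'],2),round(M['m01']/M['m00'],2)))(cv2.moments(cv2.inRange(cv2.cvtColor(i,cv2.COLOR_BGR2HSV),*c)[200:280,330:420] if n=='top' else cv2.inRange(cv2.cvtColor(i,cv2.COLOR_BGR2HSV),*c)[280:380,290:380],True))
    for c in(((22,130,60),(34,255,255)),((0,150,40),(6,255,255))): print('yellow/red now vs start',h(B,c),h(O,c))
a=cv2.imread('pics/side14.png');b=cv2.imread('pics/top14.png')
cv2.imwrite('pics/fin.png',cv2.convertScaleAbs(np.hstack([cv2.resize(a[100:400,250:450],None,fx=1.9,fy=1.9),cv2.resize(b[100:400,120:320],None,fx=1.9,fy=1.9)]),alpha=1.5))
E
```

```text
time: 22.0
position: [0.5149, 0.2403, 0.3683]
tool_rot: [0.062, 0.871, -0.141]
ft_force: [-0.5, 0.5, -0.2]
grip_width: 0.627
time: 22.7
position: [0.5151, 0.2406, 0.3694]
tool_rot: [0.063, 0.87, -0.14]
ft_force: [-0.6, 0.1, -0.2]
grip_width: 0.623
side 13 404.0 330.9504950495049 188.32920792079207
side 14 405.0 331.06913580246913 188.47654320987655
yellow/red now vs start (41.38, 23.38) (41.62, 22.79)
yellow/red now vs start (41.45, 52.15) (41.47, 52.15)
top 13 799.0 198.69461827284104 209.85857321652065
top 14 767.0 198.28031290743155 210.16949152542372
yellow/red now vs start (41.28, 44.76) (41.62, 44.27)
yellow/red now vs start (66.07, 49.93) (65.68, 50.19)
```

View pics/fin.png

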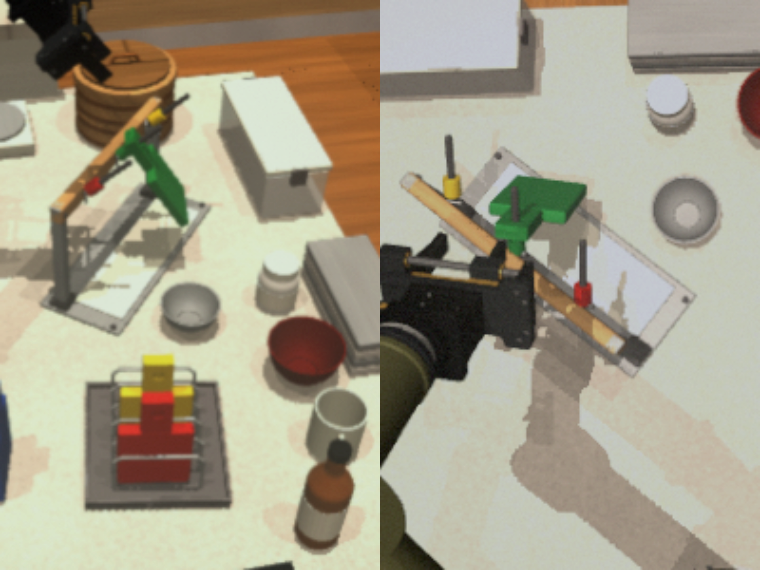

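The side half shows the green board hanging on the green peg at about (150,165), with the hand well clear. Red and yellow still stand in the drainer and the bystanders are in place. I'll wait a second and check stillness and tilt once more.

```bash
python3 -m jog '[{"rot":[0,0,0],"travel":[0,0,0],"jaw":-0.25},{"rot":[0,0,0],"travel":[0,0,0],"jaw":-0.25},{"rot":[0,0,0],"travel":[0,0,0],"jaw":-0.25},{"rot":[0,0,0],"travel":[0,0,0],"jaw":-0.25},{"rot":[0,0,0],"travel":[0,0,0],"jaw":-0.25},{"rot":[0,0,0],"travel":[0,0,0],"jaw":-0.25},{"rot":[0,0,0],"travel":[0,0,0],"jaw":-0.25},{"rot":[0,0,0],"travel":[0,0,0],"jaw":-0.25}]' >/dev/null
python3 look.py 15 >/dev/null
python3 - <<'E'
from h import *
o=[]
for n,O in(('side',(290,140)),('top',(165,170))):
    A,B=[cv2.imread(f'pics/{n}{t}.png') for t in(14,15)]
    w=[i[O[1]:O[1]+80,O[0]:O[0]+80] for i in(A,B)]
    print(n,'shift 14->15',cv2.phaseCorrelate(*[cv2.cvtColor(i,cv2.COLOR_BGR2GRAY).astype(np.float64) for i in w]),'diff',cv2.absdiff(*w).mean(), cv2.absdiff(*w).max())
    o.append(cv2.convertScaleAbs(cv2.resize(w[1],None,fx=5,fy=5,interpolation=cv2.INTER_CUBIC),alpha=1.7))
cv2.imwrite('pics/c15b.png',np.hstack(o))
E
```

```text
side shift 14->15 ((0.010413788163191384, -0.02841807087866499), 0.9956809910980611) diff 0.5809375 4
top shift 14->15 ((-0.024677026317114326, -0.006009738120297925), 1.016070136324611) diff 1.2577604166666667 11
```

View pics/c15b.png

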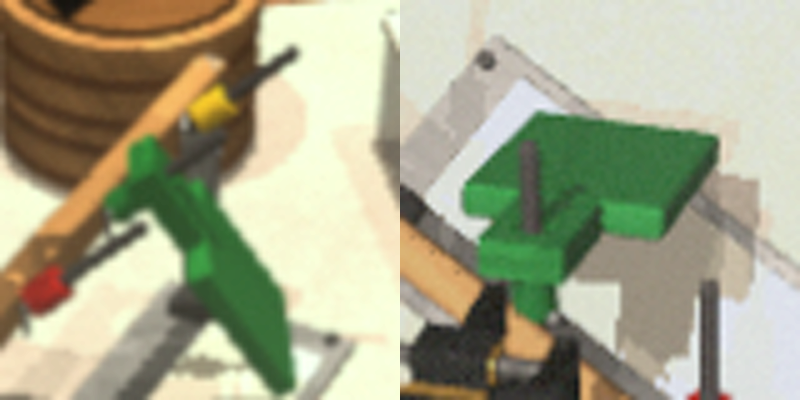

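Run:
```python
from h import *
P=[]
for s,t in(((208,252),(668,204)),((293,390),(719,137))):
    q,d=tri(np.array(s)/5-.5+[290,140],(np.array(t)-[400,0])/5-.5+[165,170]);P.append(q);print(q,d)
v=P[0]-P[1];print(np.linalg.norm(v),'tilt deg',np.degrees(np.arccos(v[2]/np.linalg.norm(v))))
```

```text
[0.58048205 0.17353754 0.21609373] 0.0012931398350496646
[0.63939757 0.1712369  0.10044191] 0.0017047962316884418
0.12981399715881117 tilt deg 27.012929147267183
```

```bash
python3 -c "
from bench import ctrl
print(ctrl.get_state()['time']);print(ctrl.close_job())"
```

```text
24.3
the job is handed in; nothing more can be done
None
```

I took the green board out of the drainer by its tab and threaded it onto the green peg. I slid it along until it stopped against the sleeve, then let go and backed away. The job was handed in at about 24 s of the 51 s allowed.

**Stop and forces:** The board met no force while being threaded. It stopped with the hole about 19 mm out from the peg's origin, and the force along the peg reached about 7 N, against the 30 N limit. Near the stop, the pictures showed the peg sticking out through the hole.

**Last checks:**
- **Still:** Two pictures about 0.85 s apart show the board hanging still, moving less than 0.05 pixel, with the hand well clear.
- **Tilt:** The board hangs about 27° from vertical, against the limit of about 45°. This figure is rough, because the board edge I used measured 130 mm instead of 115 mm.
- **Other things:** The red and yellow boards are within about 0.6 pixel of where they started. The bystanders I could see were in place, by eye only.

**Disagreements:**
- **Peg direction:** The description puts the pegs square to the rail, but both views show them skewed about 30° from that. I followed the measured direction, 40° up and azimuth -8.7°.
- **Hole position:** My camera estimates of where the hole sat in the grip disagreed by 2 to 6 mm. I went with the nominal grasp point, and it threaded without touching.

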